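# Reverse the row of forming heads into the steel rack

### The arm

A 7-joint arm with a two-finger parallel gripper is mounted at the origin on the work surface. World frame = base frame: x ahead of the robot, y to its left, z up, the work surface at z = 0. Lengths are in mm, angles in degrees, forces in N, time in s.
With the tool pointing down it reaches from about 350 to 900 mm from the base axis. Payload 7.2 kg.
Tool frame: the origin (TCP) lies at the very end of the fingers, on their centre line; the grasp point (between the pads) lies 19 mm behind it; z points along the fingers, y is the direction in which the jaws open and shut (so a half turn about z gives the same grasp; the last joint's range is limited). The gripper opens to 88 mm and grips with 3 to 60 N. Pads are 20 mm wide; open, the fingers measure 115 mm over their backs; the gripper's body (75 mm by 178 mm) begins 61 mm behind the grasp point.
Start: joints at [59.748, 23.554, -0.728, 91.456, 0.321, 64.991, -4.71], TCP at [277.345, -560.098, 188.553] pointing down, gripper open.
Joint ranges: [-169.25, 169.25], [-16.82, 113.86], [-84.01, 82.57], [7.8, 145.47], [-59.2, 239.2], [7.22, 106.19], [-163.78, 163.78]. Speed limits (degrees/s): [136.94, 136.94, 172.46, 172.46, 180, 180, 180].

### API

Orientations are given as [roll, pitch, yaw] about the fixed x, y, z axes, in that order (R = Rz(yaw) Ry(pitch) Rx(roll)).
In Python, from bench import bot, vision gives the robot as it stands.
- The arm moves only by the tool servo_tool, never from a script. Its argument "increments" is one flat list of numbers, 7 for each row, row after row: the shift along the tool's x, y, z in mm, then the turn, a rotation vector about the tool's x, y, z in rad, then the opening, from -1 (shut) to 1 (fully open), so that 0 is half open. In form: [x, y, z, wx, wy, wz, hand, x, y, z, wx, wy, wz, hand, ...]. A call has 1 to 12 rows; each row shifts and turns the pose as measured when the row begins, along the tool's axes as they then stand; what a row does not reach is not made up. A row lasts 1/10 s, in which the tool goes at most 50 mm and 8.59 degrees, less where a joint would pass 70% of its speed; a pose out of reach is approached as far as the arm can. A call is refused whole if a number of a shift passes 50 or a number of a turn 0.15, either way. A call with a gripper value outside its range is refused whole. The fingers move at their own pace and stop on an object; the grip force is fixed at half the most. Time passes only in rows, so rows that do not move let the fingers close. It gives the time, the measured TCP pose, the force and the opening at its end, in the units of the state.
- bot.sense(): the state, without advancing time (a new reading comes with each control period).
- vision.camera(name): name is "side" or "top"; returns the picture (480x640x3 uint8, red, green, blue); there is no depth.
- vision.camera_params(name): a dict with "fovy" (degrees; the focal length in pixels is half the picture's height over the tangent of half this angle, whatever the lens; pixels are square), "cx", "cy" (the principal point, pixels), "R" (3x3) and "t" (3): a world point X has camera coordinates R X + t. Camera axes: x right, y down, z forward; pixel columns grow to the right and rows downward; lengths in mm; the calibration is good to about 2 mm. A picture is of the moment at which its call begins. camera_params takes no time and is no camera call.
- bot.finish_job(): hands the job in, once; it reports no verdict.
The state is a dict: "clock": time; "q": joint angles; "qvel": joint speeds; "joint_efforts": joint torques, N m; "tcp_pos": TCP position; "tcp_rot": TCP orientation; "contact_force": force on the tool from outside, world axes, zero at the start; "wrist_torque": the same for the moment, N m; "grip_width": finger opening in mm.
Only numpy, scipy, OpenCV 4.12 (cv2) and the standard library are available. Lean on these libraries where they do the work, as an engineer would, in place of code of your own. Each camera call takes 0.05 s, during which the arm holds its last target.

### The job

Four steel forming heads stand in their working order in a row of wooden blocks. Move all four into the grey steel rack beside them, one to a compartment and in reverse order, because the next smith works from the other side of the bench: the head that stood nearest the robot goes into the compartment farthest from it, the second nearest into the second farthest, and so on. Set each one down upright on the floor of its compartment, without dropping it, and leave the jar where it is.

Things in the scene. Friction and masses are not known exactly. Their poses are not given: they have to be found in the camera images.
- head_mushroom: Steel forming head with a wide, low mushroom top, 82 mm tall: the round head is 46 mm across with straight sides from 56 to 72 mm above the underside, then a shallow dome. Round foot 38 mm across and 10 mm thick, on a 22 mm shank. Origin: centre of the underside of the foot, z up. Loose, about 0.3 to 0.5 kg.
- head_dome: Steel forming head with a hemispherical top, 85 mm tall: the head is 34 mm across with straight sides from 50 to 68 mm above the underside, then a half ball. Round foot 38 mm across and 10 mm thick, on a 22 mm shank. Origin: centre of the underside of the foot, z up. Loose, about 0.3 to 0.5 kg.
- head_square: Steel forming head with a flat square top, 76 mm tall: the head is a block 40 x 40 mm in plan from 50 to 76 mm above the underside. Round foot 38 mm across and 10 mm thick, on a 22 mm shank. Origin: centre of the underside of the foot, z up; x and y are square to the sides of the block. Loose, about 0.3 to 0.5 kg.
- head_cone: Steel forming head with a pointed top, 92 mm tall: a straight round body 28 mm across up to 64 mm above the underside, then a cone to a 6 mm blunt tip. Round foot 38 mm across and 10 mm thick, under the body. Origin: centre of the underside of the foot, z up. Loose, about 0.3 to 0.5 kg.
- block_mushroom: Fixed wooden block in which the mushroom head stands at the start: 56 x 56 mm, 12 mm high, with a 46 mm square recess 6 mm deep in its top. Origin: centre of its underside. Four like blocks stand 60 mm apart in a straight row on a dark board 8 mm thick; x runs along the row, away from the robot (within 0.3 rad of straight ahead).
- block_dome: Fixed wooden block in which the dome head stands at the start: 56 x 56 mm, 12 mm high, with a 46 mm square recess 6 mm deep in its top. Origin: centre of its underside. Four like blocks stand 60 mm apart in a straight row on a dark board 8 mm thick; x runs along the row, away from the robot (within 0.3 rad of straight ahead).
- block_square: Fixed wooden block in which the square head stands at the start: 56 x 56 mm, 12 mm high, with a 46 mm square recess 6 mm deep in its top. Origin: centre of its underside. Four like blocks stand 60 mm apart in a straight row on a dark board 8 mm thick; x runs along the row, away from the robot (within 0.3 rad of straight ahead).
- block_cone: Fixed wooden block in which the cone head stands at the start: 56 x 56 mm, 12 mm high, with a 46 mm square recess 6 mm deep in its top. Origin: centre of its underside. Four like blocks stand 60 mm apart in a straight row on a dark board 8 mm thick; x runs along the row, away from the robot (within 0.3 rad of straight ahead).
- rack: Fixed grey steel tray, 244 mm long (x), 64 wide, 16 high, a lug at each end, in a row of four compartments 56 mm square inside; walls and floor 4 mm thick. Origin: centre of its underside; x runs along it, away from the robot (within 0.3 rad of straight ahead). Compartment centres: x = -90, -30, 30, 90 mm, y = 0. Left or right of the blocks.
- jar: Bystander: closed amber glass jar with a brass-coloured cap, 64 mm across, 75 mm high, standing between the two rows. Loose. Origin: centre of its underside.

How it is judged (in metres and radians):
At the end, for the whole second after the job is handed in: All four heads stand released, at rest and upright (0.12 rad) on the rack's floor (underside under 9 mm above the rack's), each within 13 mm of a compartment's centre along x and y, one each, in the reverse of their blocks' order. Jar within 30 mm of its start ((x of head_mushroom in the frame of rack between -0.103 and -0.077 m or x of head_mushroom in the frame of rack between -0.043 and -0.017 m or x of head_mushroom in the frame of rack between 0.017 and 0.043 m or x of head_mushroom in the frame of rack between 0.077 and 0.103 m) and y of head_mushroom in the frame of rack between -0.013 and 0.013 m and z of each of head_mushroom, head_dome, head_square, head_cone in the frame of rack below 0.009 m and angle between each of head_mushroom, head_dome, head_square, head_cone's own z axis and vertical below 0.12 rad and linear speed of each of head_mushroom, head_dome, head_square, head_cone below 0.02 m/s and contact force between each of head_mushroom, head_dome, head_square, head_cone and the fingers below 0.05 N and (x of head_dome in the frame of rack between -0.103 and -0.077 m or x of head_dome in the frame of rack between -0.043 and -0.017 m or x of head_dome in the frame of rack between 0.017 and 0.043 m or x of head_dome in the frame of rack between 0.077 and 0.103 m) and y of head_dome in the frame of rack between -0.013 and 0.013 m and (x of head_square in the frame of rack between -0.103 and -0.077 m or x of head_square in the frame of rack between -0.043 and -0.017 m or x of head_square in the frame of rack between 0.017 and 0.043 m or x of head_square in the frame of rack between 0.077 and 0.103 m) and y of head_square in the frame of rack between -0.013 and 0.013 m and (x of head_cone in the frame of rack between -0.103 and -0.077 m or x of head_cone in the frame of rack between -0.043 and -0.017 m or x of head_cone in the frame of rack between 0.017 and 0.043 m or x of head_cone in the frame of rack between 0.077 and 0.103 m) and y of head_cone in the frame of rack between -0.013 and 0.013 m and ((x of block_mushroom in the frame of block_dome above 0 m and ((x of head_mushroom in the frame of rack below -0.06 m and x of head_dome in the frame of rack above -0.06 m) or (x of head_mushroom in the frame of rack below 0 m and x of head_dome in the frame of rack above 0 m) or (x of head_mushroom in the frame of rack below 0.06 m and x of head_dome in the frame of rack above 0.06 m))) or (x of block_mushroom in the frame of block_dome below 0 m and ((x of head_dome in the frame of rack below -0.06 m and x of head_mushroom in the frame of rack above -0.06 m) or (x of head_dome in the frame of rack below 0 m and x of head_mushroom in the frame of rack above 0 m) or (x of head_dome in the frame of rack below 0.06 m and x of head_mushroom in the frame of rack above 0.06 m)))) and ((x of block_mushroom in the frame of block_square above 0 m and ((x of head_mushroom in the frame of rack below -0.06 m and x of head_square in the frame of rack above -0.06 m) or (x of head_mushroom in the frame of rack below 0 m and x of head_square in the frame of rack above 0 m) or (x of head_mushroom in the frame of rack below 0.06 m and x of head_square in the frame of rack above 0.06 m))) or (x of block_mushroom in the frame of block_square below 0 m and ((x of head_square in the frame of rack below -0.06 m and x of head_mushroom in the frame of rack above -0.06 m) or (x of head_square in the frame of rack below 0 m and x of head_mushroom in the frame of rack above 0 m) or (x of head_square in the frame of rack below 0.06 m and x of head_mushroom in the frame of rack above 0.06 m)))) and ((x of block_mushroom in the frame of block_cone above 0 m and ((x of head_mushroom in the frame of rack below -0.06 m and x of head_cone in the frame of rack above -0.06 m) or (x of head_mushroom in the frame of rack below 0 m and x of head_cone in the frame of rack above 0 m) or (x of head_mushroom in the frame of rack below 0.06 m and x of head_cone in the frame of rack above 0.06 m))) or (x of block_mushroom in the frame of block_cone below 0 m and ((x of head_cone in the frame of rack below -0.06 m and x of head_mushroom in the frame of rack above -0.06 m) or (x of head_cone in the frame of rack below 0 m and x of head_mushroom in the frame of rack above 0 m) or (x of head_cone in the frame of rack below 0.06 m and x of head_mushroom in the frame of rack above 0.06 m)))) and ((x of block_dome in the frame of block_square above 0 m and ((x of head_dome in the frame of rack below -0.06 m and x of head_square in the frame of rack above -0.06 m) or (x of head_dome in the frame of rack below 0 m and x of head_square in the frame of rack above 0 m) or (x of head_dome in the frame of rack below 0.06 m and x of head_square in the frame of rack above 0.06 m))) or (x of block_dome in the frame of block_square below 0 m and ((x of head_square in the frame of rack below -0.06 m and x of head_dome in the frame of rack above -0.06 m) or (x of head_square in the frame of rack below 0 m and x of head_dome in the frame of rack above 0 m) or (x of head_square in the frame of rack below 0.06 m and x of head_dome in the frame of rack above 0.06 m)))) and ((x of block_dome in the frame of block_cone above 0 m and ((x of head_dome in the frame of rack below -0.06 m and x of head_cone in the frame of rack above -0.06 m) or (x of head_dome in the frame of rack below 0 m and x of head_cone in the frame of rack above 0 m) or (x of head_dome in the frame of rack below 0.06 m and x of head_cone in the frame of rack above 0.06 m))) or (x of block_dome in the frame of block_cone below 0 m and ((x of head_cone in the frame of rack below -0.06 m and x of head_dome in the frame of rack above -0.06 m) or (x of head_cone in the frame of rack below 0 m and x of head_dome in the frame of rack above 0 m) or (x of head_cone in the frame of rack below 0.06 m and x of head_dome in the frame of rack above 0.06 m)))) and ((x of block_square in the frame of block_cone above 0 m and ((x of head_square in the frame of rack below -0.06 m and x of head_cone in the frame of rack above -0.06 m) or (x of head_square in the frame of rack below 0 m and x of head_cone in the frame of rack above 0 m) or (x of head_square in the frame of rack below 0.06 m and x of head_cone in the frame of rack above 0.06 m))) or (x of block_square in the frame of block_cone below 0 m and ((x of head_cone in the frame of rack below -0.06 m and x of head_square in the frame of rack above -0.06 m) or (x of head_cone in the frame of rack below 0 m and x of head_square in the frame of rack above 0 m) or (x of head_cone in the frame of rack below 0.06 m and x of head_square in the frame of rack above 0.06 m)))) and distance of jar from where it was at the start of the episode below 0.03 m); the robot touches nothing.
It fails at once if A head is dropped: let go with its foot more than 45 mm above the bench ((height (world z) of head_mushroom above 0.045 m and contact force between head_mushroom and the fingers below 0.02 N) or (height (world z) of head_dome above 0.045 m and contact force between head_dome and the fingers below 0.02 N) or (height (world z) of head_square above 0.045 m and contact force between head_square and the fingers below 0.02 N) or (height (world z) of head_cone above 0.045 m and contact force between head_cone and the fingers below 0.02 N)).
It fails at once if The jar is moved by more than 30 mm (distance of jar from where it was at the start of the episode above 0.03 m).
It also fails if it takes over 96 s, if anything falls off the work surface, if the arm or the gripper's body presses on something with over 40 N, if the wrist force passes 120 N, or if a joint passes its speed limit or range.

## Working session

There is one attempt and no reset: what is moved stays moved. The work goes in short steps, Python scripts to look and compute and a tool call to move; the robot and the scene stay as the last step left them, time stands still between calls to the robot, and variables do not carry over. Pictures are saved under pics/ and viewed, and the job is handed in when it is done.

Besides the shell and the picture viewer there is one more tool, called after ">>>" as name(argument=value, ...), one argument or row to a line, values as JSON. servo_tool: Moves the arm, as the interface text tells. Its arguments: {"type":"object","properties":{"increments":{"type":"array"}},"required":["increments"]}

```bash
mkdir -p pics; ls; python3 - <<'E'
from bench import bot, vision
import cv2
s=bot.sense()
for k,v in s.items(): print(k,v)
for n in("top","side"):
    p=vision.camera_params(n); print(n,p)
    im=vision.camera(n); cv2.imwrite(f"pics/{n}0.png",im[:,:,::-1])
E
```

```text
pics
clock 0.0
q [59.74798952 23.60033952 -0.72814227 91.50380678  0.31912217 64.99092852
 -4.71487378]
qvel [-0.05461504 -0.08523081 -0.02529942  0.01958578 -0.02820719 -0.09072441
  0.10310503]
joint_efforts [ 1.02392773e-03 -5.87963355e+01  6.42062500e-01 -2.91077042e+01
 -5.37705165e-02  1.84020580e-02  1.49278721e-04]
tcp_pos [ 277.0679233  -559.59744822  187.70736591]
tcp_rot [-1.79907077e+02  5.12878013e-03  2.63397726e+01]
contact_force [-0.91518894 -0.69387318 -0.16269283]
wrist_torque [-0.0081424   0.02046629 -0.01949268]
grip_width 87.75261572765173
top {'fovy': 56.454679166138526, 'cx': 315.8031877554034, 'cy': 235.96373582933265, 'R': array([[-0.02106164, -0.99977373, -0.00298255],
       [-0.99937711,  0.02113759, -0.02825925],
       [ 0.0283159 ,  0.0023855 , -0.99959618]]), 't': array([ 17.44074881, 557.53712041, 752.92738294])}
side {'fovy': 47.213583971008305, 'cx': 326.45009976732916, 'cy': 233.86532859397488, 'R': array([[ 0.80346691, -0.59529982,  0.00768487],
       [-0.43933734, -0.60157914, -0.66714709],
       [ 0.4017756 ,  0.53265436, -0.74488637]]), 't': array([-465.46714848,  286.56121391,  544.93466888])}
```

View pics/top0.png

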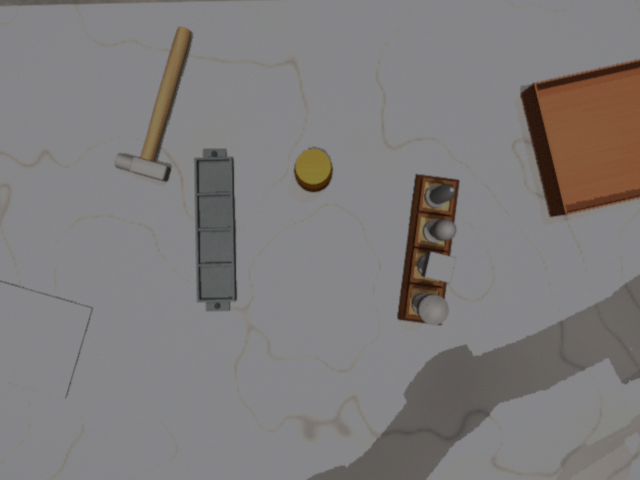

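View pics/side0.png

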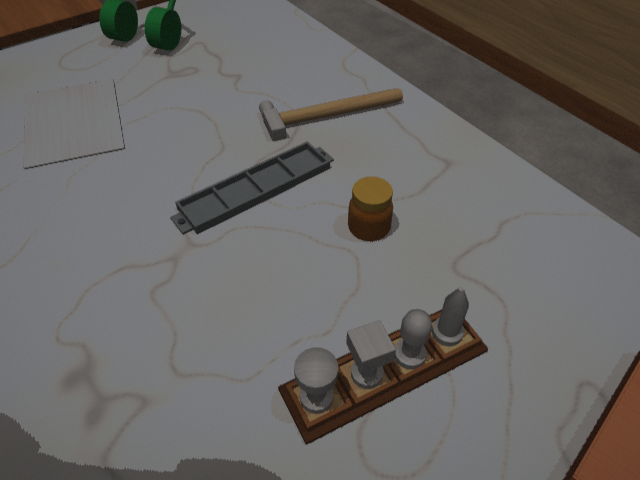

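The row from near to far is mushroom, square, dome, cone, at top view x≈420–440, y≈195–310. The rack is at about (215,230) and the jar at (313,170). Next I'll enlarge the regions and segment them.

```bash
cat > h.py <<'E'
import numpy as np, cv2, json
P={}
def params(n):
    from bench import vision
    return vision.camera_params(n)
def ray(n,u,v):
    p=params(n); f=240/np.tan(np.radians(p["fovy"]/2))
    d=np.array([(u-p["cx"])/f,(v-p["cy"])/f,1.0]); R=p["R"]; t=p["t"]
    return -R.T@t, R.T@d
def onz(n,u,v,z):
    c,d=ray(n,u,v); return c+d*(z-c[2])/d[2]
def proj(n,X):
    p=params(n); f=240/np.tan(np.radians(p["fovy"]/2)); c=p["R"]@np.asarray(X,float)+p["t"]
    return np.array([p["cx"]+f*c[0]/c[2],p["cy"]+f*c[1]/c[2]])
def tri(u1,u2):
    (c1,d1),(c2,d2)=ray("top",*u1),ray("side",*u2)
    A=np.stack([d1,-d2],1); s=np.linalg.lstsq(A,c2-c1,rcond=None)[0]
    a=c1+s[0]*d1;b=c2+s[1]*d2
    return (a+b)/2,np.linalg.norm(a-b)
E
python3 - <<'E'
import cv2
t=cv2.imread("pics/top0.png");s=cv2.imread("pics/side0.png")
def sv(im,x0,y0,w,h,k,n): cv2.imwrite(n,cv2.resize(im[y0:y0+h,x0:x0+w],None,fx=k,fy=k,interpolation=cv2.INTER_CUBIC))
sv(t,380,165,100,170,3.5,"pics/a.png");sv(t,185,140,140,180,3.3,"pics/b.png");sv(s,270,280,230,160,3.4,"pics/c.png")
E
```

```text
(no output)
```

View pics/a.png

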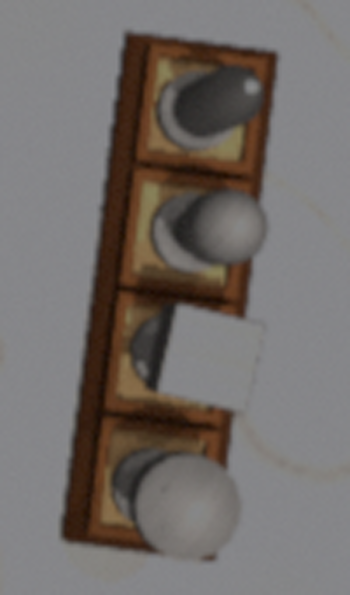

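View pics/b.png

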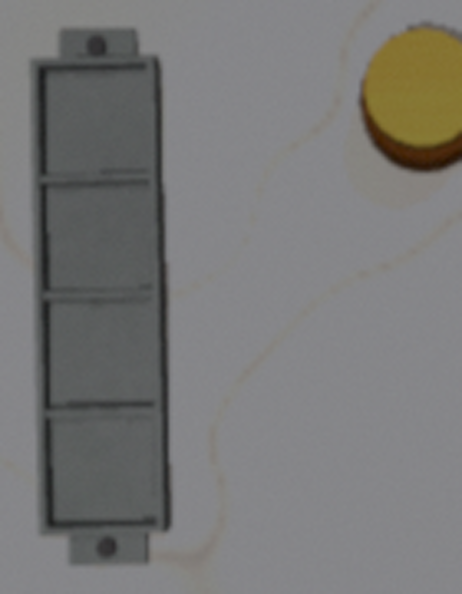

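View pics/c.png

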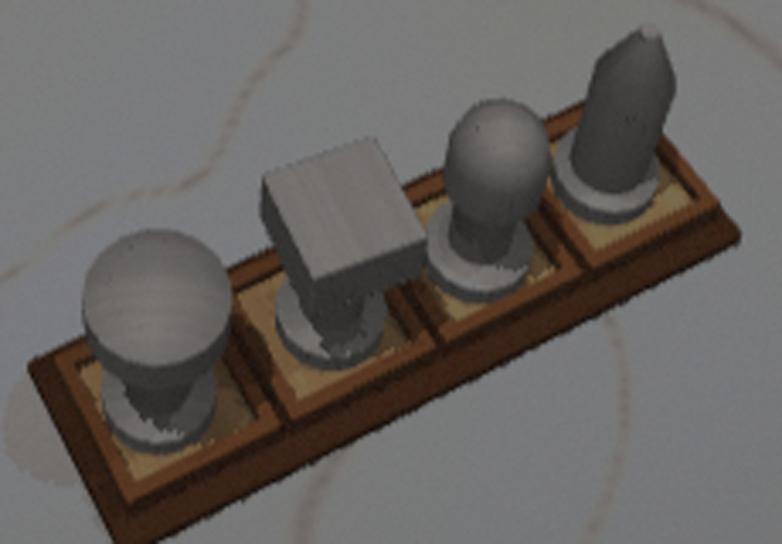

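```bash
python3 - <<'E'
from h import *
np.set_printoptions(precision=1,suppress=True)
def A(u,v): return ((u+.5)/3.5-.5+380,(v+.5)/3.5-.5+165)
def B(u,v): return ((u+.5)/3.3-.5+185,(v+.5)/3.3-.5+140)
def C(u,v): return ((u+.5)/3.4-.5+270,(v+.5)/3.4-.5+280)
t=lambda q,z: onz("top",*q,z)
print("rack rim")
R=[t(B(*q),16) for q in((33,60),(155,57),(42,532),(166,529))]
for r in R: print(r)
c=np.mean(R,0); d=(R[0]+R[1]-R[2]-R[3])/2; print("centre",c,"len",np.linalg.norm(d),"wid",np.linalg.norm(R[0]-R[1]),"yaw",np.degrees(np.arctan2(d[1],d[0])))
L=[t(B(*q),4) for q in((97,45),(107,547))]; d=L[0]-L[1];print("lugs",L,np.mean(L,0),np.linalg.norm(d),np.degrees(np.arctan2(d[1],d[0])))
print("board z8")
Q=[t(A(*q),8) for q in((126,36),(275,52),(66,540),(214,558))]
for r in Q: print(r)
d=(Q[0]+Q[1]-Q[2]-Q[3])/2;print("centre",np.mean(Q,0),np.linalg.norm(d),np.linalg.norm(Q[0]-Q[1]),np.degrees(np.arctan2(d[1],d[0])))
q=[onz("side",*C(*k),8) for k in((35,368),(130,545))];print("side board near corners",q)
print("heads top: mush",t(A(188,506),84),"dome",t(A(228,228),82),"cone",t(A(251,87),106))
S=[t(A(*k),90) for k in((176,303),(265,320),(245,411),(160,388))];print("square",S,np.mean(S,0))
e=S[1]-S[0];print([np.linalg.norm(S[i]-S[i-1]) for i in range(4)],np.degrees(np.arctan2(e[1],e[0]))+90)
print("side: mush",onz("side",*C(157,297),84),"dome",onz("side",*C(498,152),82),"cone",onz("side",*C(650,33),106),"sq",onz("side",*C(343,208),90))
print("tri cone",tri(A(251,87),C(650,33)),"dome",tri(A(228,228),C(498,152)))
# feet in side
print("feet side z24: mush",onz("side",*C(160,400),24),"sq",onz("side",*C(330,315),24),"dome",onz("side",*C(478,248),24),"cone",onz("side",*C(606,175),24))
print("jar",t(B(423,86),75))
E
```

```text
rack rim
[694.2 208.   16. ]
[694.4 145.3  16. ]
[452.8 206.6  16. ]
[453.  143.5  16. ]
centre [573.6 175.9  16. ] len 241.38496990387702 wid 62.64944715848193 yaw 0.3730085602187079
lugs [array([703.9, 177.7,   4. ]), array([443.1, 176.4,   4. ])] [573.5 177.1   4. ] 260.79636514893417 0.29727559805845544
board z8
[ 658.4 -166.9    8. ]
[ 649.  -239.3    8. ]
[ 414.4 -131.2    8. ]
[ 404.3 -202.5    8. ]
centre [ 531.5 -185.     8. ] 246.97700827759493 72.95553924589424 -8.437448849793828
side board near corners [array([ 414.7, -131.7,    8. ]), array([ 405.8, -200.3,    8. ])]
heads top: mush [ 440.2 -171.2   84. ] dome [ 561.  -192.7   82. ] cone [ 619.8 -197.3  106. ]
square [array([ 528.7, -167. ,   90. ]), array([ 520.5, -205.2,   90. ]), array([ 481.4, -195.4,   90. ]), array([ 492.1, -159. ,   90. ])] [ 505.7 -181.6   90. ]
[np.float64(37.422569286424334), np.float64(39.132168805451236), np.float64(40.299372214101396), np.float64(37.949128865799096)] -12.036341059405132
side: mush [ 440.3 -168.    84. ] dome [ 560.8 -190.6   82. ] cone [ 619.1 -195.9  106. ] sq [ 503.3 -180.2   90. ]
tri cone (array([ 619.1, -196.6,  106.9]), np.float64(1.3807633792608858)) dome (array([ 560.4, -191.7,   83.9]), np.float64(1.3507290442614734))
feet side z24: mush [ 437.9 -172.4   24. ] sq [ 502.1 -181.8   24. ] dome [ 559.8 -192.5   24. ] cone [ 616.8 -197.8   24. ]
jar [665.5   7.8  75. ]
```

Top and side agree within about 3 mm:

| Item | Measured position (mm) |
|---|---|
| Mushroom head | (440, -170) |
| Square head | (504.5, -181), yaw about -12° |
| Dome head | (560.5, -192) |
| Cone head | (619, -197) |
| Rack centre | (573.5, 176.5), yaw 0.3° |
| Jar | (665, 8) |

First I'll turn the tool to yaw -8.4°.

>>> servo_tool(
  increments=[0,0,0,0,0,0.12,1,0,0,0,0,0,0.12,1,0,0,0,0,0,0.12,1,0,0,0,0,0,0.12,1,0,0,0,0,0,0.12,1,0,0,0,0,0,0,1],
)

```text
clock: 0.7
tcp_pos: [275.9, -557.9, 184.7]
tcp_rot: [-179.7, 0.3, -9.3]
contact_force: [-0.2, 1.1, 0.1]
grip_width: 87.7
```

```bash
cat >> h.py <<'E'
from scipy.spatial.transform import Rotation as Ro
def delta(*targets):
    from bench import bot
    s=bot.sense(); R=Ro.from_euler("xyz",s["tcp_rot"],degrees=True).as_matrix(); p=np.array(s["tcp_pos"])
    print("t",round(s["clock"],2),"tcp",p.round(1),"rot",np.round(s["tcp_rot"],2),"F",np.round(s["contact_force"],1),"grip",round(s["grip_width"],1))
    # tilt + yaw correction to roll 180 pitch 0 
    for T in targets:
        T=np.array(T,float); print("to",T,"tool shift",(R.T@(T-p)).round(1)); p=T
def tilt(yaw):
    from bench import bot
    s=bot.sense(); R=Ro.from_euler("xyz",s["tcp_rot"],degrees=True); W=Ro.from_euler("xyz",[180,0,yaw],degrees=True)
    print("turn",(R.inv()*W).as_rotvec().round(3))
E
python3 -c "
from h import *
delta((440,-170,185),(440,-170,59));tilt(-8.4)"
```

```text
t 0.7 tcp [ 275.9 -557.9  184.7] rot [-179.67    0.27   -9.35] F [-0.2  1.1  0.1] grip 87.7
to [ 440. -170.  185.] tool shift [  98.9 -409.4    1.6]
to [ 440. -170.   59.] tool shift [  0.6   0.7 126. ]
turn [-0.006  0.005 -0.017]
```

>>> servo_tool(
  increments=[9,-38,0,0,0,0,1,9,-38,0,0,0,0,1,9,-38,0,0,0,0,1,9,-38,0,0,0,0,1,9,-38,0,0,0,0,1,9,-38,0,0,0,0,1,9,-38,0,0,0,0,1,9,-38,0,0,0,0,1,9,-38,0,0,0,0,1,9,-38,0,0,0,0,1,0,0,0,0,0,0,1],
)

```text
clock: 1.8
tcp_pos: [422.9, -181.5, 183.6]
tcp_rot: [-179.7, 0.5, -6.9]
contact_force: [-0.4, -0.5, 0.1]
grip_width: 87.9
```

```bash
python3 -c "
from h import *
delta((440,-170,185),(440,-170,59));tilt(-8.4)"
```

```text
t 1.8 tcp [ 422.9 -181.5  183.6] rot [-179.74    0.45   -6.95] F [-0.4 -0.5  0.1] grip 87.9
to [ 440. -170.  185.] tool shift [ 15.5 -13.5  -1.4]
to [ 440. -170.   59.] tool shift [  1.    0.6 126. ]
turn [-0.005  0.008  0.025]
```

>>> servo_tool(
  increments=[8,-7,0,0,0.008,0.025,1,8,-7,10,0,0,0,1,0,0,20,0,0,0,1,0,0,15,0,0,0,1,0,0,0,0,0,0,1],
)

```text
clock: 2.3
tcp_pos: [441.4, -170.2, 135.6]
tcp_rot: [-179.8, 0.0, -7.5]
contact_force: [0.1, -0.4, 0.2]
grip_width: 87.8
```

```bash
python3 - <<'E'
from h import *
delta((440,-170,135),(440,-170,60));tilt(-8.4)
from bench import vision
for n in("top","side"):cv2.imwrite(f"pics/{n}1.png",vision.camera(n)[:,:,::-1])
print(proj("top",(440,-170,84)))
E
```

```text
t 2.3 tcp [ 441.4 -170.2  135.6] rot [-1.7984e+02  1.0000e-02 -7.5200e+00] F [ 0.1 -0.4  0.2] grip 87.8
to [ 440. -170.  135.] tool shift [-1.4 -0.   0.6]
to [ 440. -170.   60.] tool shift [ 0.   0.2 75. ]
turn [-0.003  0.     0.015]
[432.58432209 309.38925954]
```

View pics/side1.png

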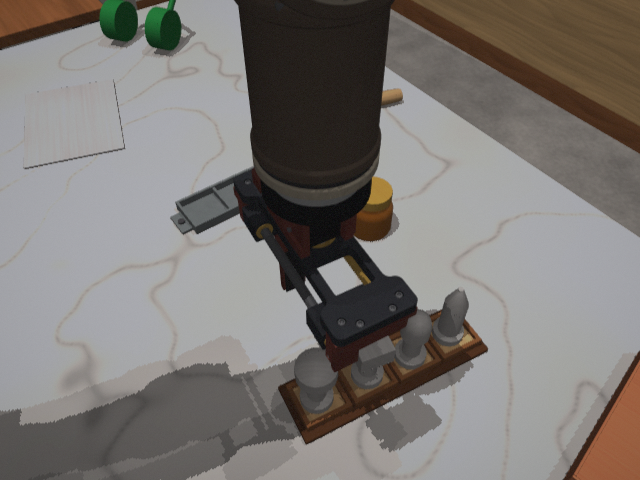

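View pics/top1.png

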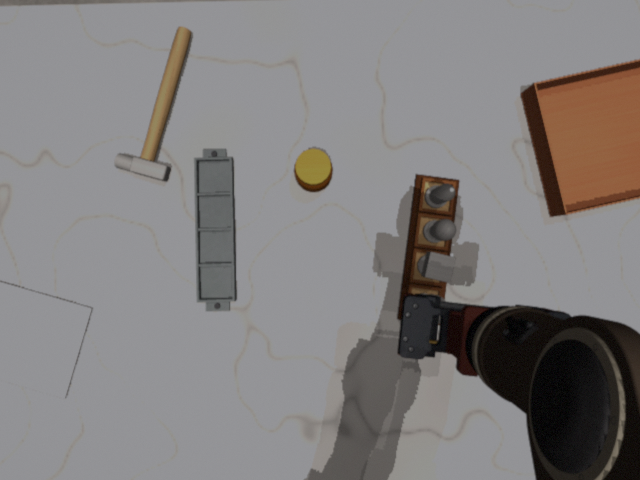

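The gripper straddles the mushroom, with the jaws across the row. The other three heads are clear of it. Descending and gripping.

>>> servo_tool(
  increments=[-1.5,0,20,0,0,0.015,1,0,0,20,0,0,0,1,0,0,20,0,0,0,1,0,0,15,0,0,0,1,0,0,0,0,0,0,1,0,0,0,0,0,0,-1,0,0,0,0,0,0,-1,0,0,0,0,0,0,-1,0,0,0,0,0,0,-1,0,0,0,0,0,0,-1,0,0,0,0,0,0,-1],
)

```text
clock: 3.5
tcp_pos: [447.2, -175.0, 68.3]
tcp_rot: [179.9, -0.9, -8.4]
contact_force: [0.2, -0.6, -0.0]
grip_width: 43.6
```

```bash
python3 -c "
from h import *
delta((440,-170,170),(663.5,177,170));tilt(-8.4)"
```

```text
t 3.5 tcp [ 447.2 -175.    68.3] rot [179.95  -0.9   -8.39] F [ 0.2 -0.6 -0. ] grip 43.6
to [ 440. -170.  170.] tool shift [  -6.2   -3.8 -101.8]
to [663.5 177.  170. ] tool shift [ 170.4 -375.9    2.3]
turn [ 0.001 -0.016  0.   ]
```

The TCP ended high, at z=68 instead of 60, and it is shifted. I'll reopen and check for drift.

>>> servo_tool(
  increments=[0,0,0,0,0,0,1,0,0,0,0,0,0,1,0,0,0,0,0,0,1,0,0,0,0,0,0,1],
)

```text
clock: 3.9
tcp_pos: [447.2, -174.9, 68.5]
tcp_rot: [179.9, -0.9, -8.4]
contact_force: [0.6, -0.6, -0.3]
grip_width: 71.7
```

>>> servo_tool(
  increments=[0,0,0,0,0,0,1],
)

```text
clock: 4.0
tcp_pos: [447.1, -174.9, 68.4]
tcp_rot: [179.9, -0.9, -8.4]
contact_force: [0.4, 0.6, -0.6]
grip_width: 79.9
```

```bash
python3 - <<'E'
from h import *
delta((440,-170,60),);tilt(-8.4)
from bench import vision
for n in("top","side"):cv2.imwrite(f"pics/{n}2.png",vision.camera(n)[:,:,::-1])
delta()
E
```

```text
t 4.0 tcp [ 447.1 -174.9   68.4] rot [179.95  -0.9   -8.39] F [ 0.4  0.6 -0.6] grip 79.9
to [ 440. -170.   60.] tool shift [-7.9 -3.8  8.3]
turn [ 0.001 -0.016  0.   ]
t 4.1 tcp [ 447.1 -174.9   68.4] rot [179.95  -0.91  -8.39] F [0.6 0.  0.4] grip 86.3
```

View pics/side2.png

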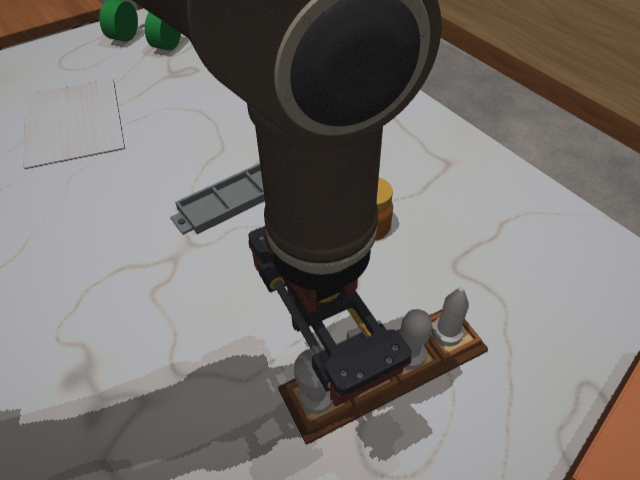

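Zero rows hold still, so the moves themselves fall short and need a correction row each time. The head still stands. Correcting now.

>>> servo_tool(
  increments=[-7,-2,8,0,-0.016,0,1,0,0,0,0,0,0,1],
)

```text
clock: 4.3
tcp_pos: [440.0, -171.7, 59.7]
tcp_rot: [179.9, 0.1, -8.4]
contact_force: [-1.3, 0.4, 0.2]
grip_width: 88.0
```

```bash
python3 -c "
from h import *
delta((440,-171,60),);tilt(-8.4)"
```

```text
t 4.3 tcp [ 440.  -171.7   59.7] rot [ 1.7994e+02  9.0000e-02 -8.3900e+00] F [-1.3  0.4  0.2] grip 88.0
to [ 440. -171.   60.] tool shift [-0.1 -0.7 -0.3]
turn [0.001 0.002 0.   ]
```

>>> servo_tool(
  increments=[0,0,0,0,0,0,-1,0,0,0,0,0,0,-1,0,0,0,0,0,0,-1,0,0,0,0,0,0,-1,0,0,0,0,0,0,-1,0,0,0,0,0,0,-1,0,0,0,0,0,0,-1,0,0,0,0,0,0,-1],
)

```text
clock: 5.1
tcp_pos: [440.3, -171.3, 59.7]
tcp_rot: [180.0, 0.1, -8.4]
contact_force: [-0.7, 4.7, 9.9]
grip_width: 27.6
```

>>> servo_tool(
  increments=[0,0,-5,0,0,0,-1,0,0,-15,0,0,0,-1,0,0,-25,0,0,0,-1,0,0,-30,0,0,0,-1,0,0,-30,0,0,0,-1,0,0,0,0,0,0,-1],
)

```text
clock: 5.7
tcp_pos: [439.5, -171.3, 169.0]
tcp_rot: [180.0, 0.2, -8.4]
contact_force: [0.6, 0.3, 0.8]
grip_width: 0.6
```

```bash
python3 - <<'E'
from h import *
delta((663.5,177,170),);tilt(-8.4)
from bench import vision
for n in("top","side"):cv2.imwrite(f"pics/{n}3.png",vision.camera(n)[:,:,::-1])
E
```

```text
t 5.7 tcp [ 439.5 -171.3  169. ] rot [179.97   0.22  -8.37] F [0.6 0.3 0.8] grip 0.6
to [663.5 177.  170. ] tool shift [ 171.  -377.2   -1.8]
turn [0.    0.004 0.001]
```

View pics/side3.png

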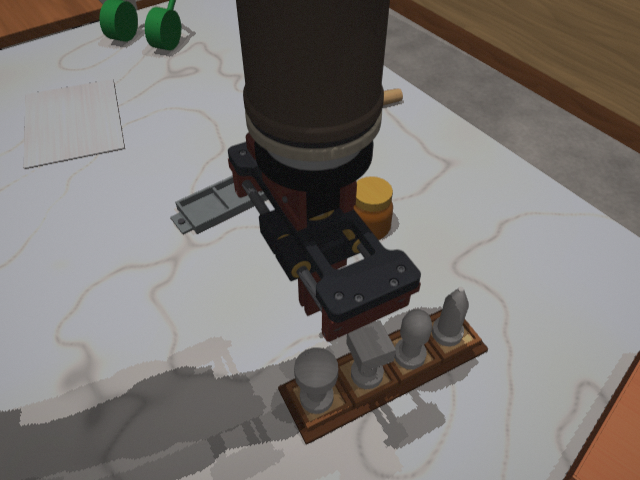

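The fingers shut completely and missed the head, which still stands in its block. I'll check where the TCP projects against where the fingers actually appear.

```bash
python3 - <<'E'
from h import *
X=(439.5,-171.3,169)
for n in("side","top"):
    im=cv2.imread(f"pics/{n}3.png"); 
    for z,c in((169,(0,0,255)),(188,(0,255,255)),(250,(0,255,0))):
        q=proj(n,(X[0],X[1],z)); print(n,z,q)
        cv2.circle(im,tuple(int(round(a)) for a in q),2,c,-1)
    u,v=proj(n,X).astype(int); x0=max(0,u-90);y0=max(0,v-90)
    cv2.imwrite(f"pics/{n}3z.png",cv2.resize(im[y0:y0+180,x0:x0+180],None,fx=3.2,fy=3.2))
E
```

```text
side 169 [316.57511075 325.07730685]
side 188 [316.45358724 313.51108271]
side 250 [316.00315508 270.64037093]
top 169 [450.02776627 318.41078885]
top 188 [454.40164621 320.70839516]
top 250 [470.91794567 329.38443437]
```

View pics/side3z.png

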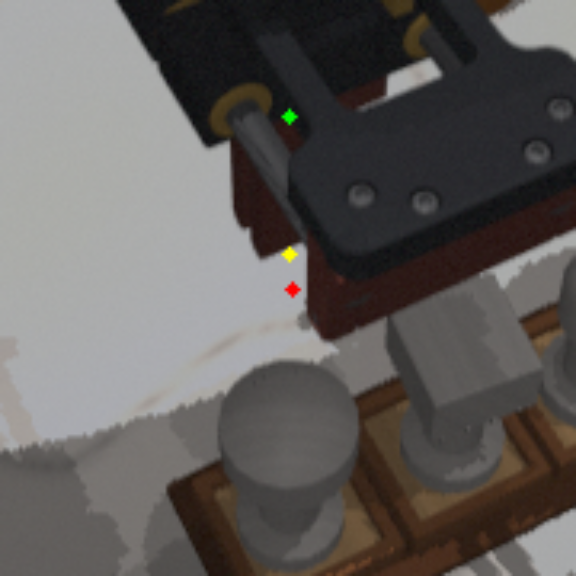

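View pics/top3z.png

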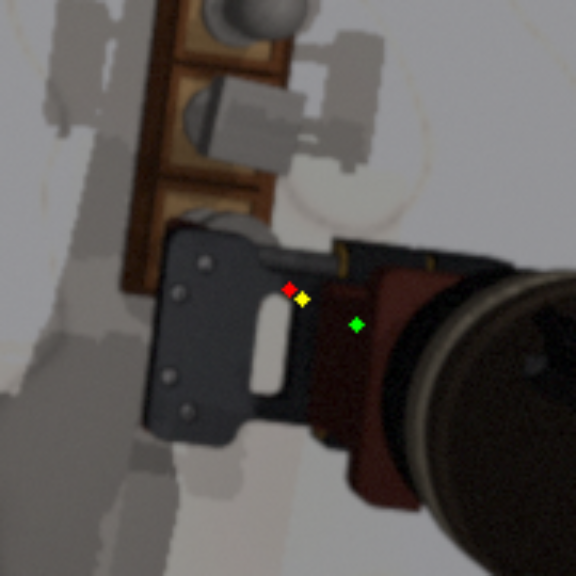

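```bash
python3 - <<'E'
from h import *
import itertools
def draw(n,k,X,yaw,grip,x0,y0,w,sc):
    im=cv2.imread(f"pics/{n}{k}.png"); im=cv2.resize(im,None,fx=2,fy=2)
    R=Ro.from_euler("xyz",[180,0,yaw],degrees=True).as_matrix()
    def L(p,col):
        q=np.array([proj(n,np.array(X)+R@np.array(a,float)) for a in p])*2
        cv2.polylines(im,[q.round().astype(int).reshape(-1,1,2)],True,col,1)
    L([(37.5,89,-80),(37.5,-89,-80),(-37.5,-89,-80),(-37.5,89,-80)],(0,255,0))
    for s in(1,-1):
        g=s*grip/2; b=s*(grip/2+13.5)
        for z in(0,-38): L([(10,g,z),(10,b,z),(-10,b,z),(-10,g,z)],(0,255,255) if s>0 else (255,0,255))
    cv2.imwrite(f"pics/{n}{k}d.png",im[y0:y0+520,x0:x0+700])
draw("side",3,(439.5,-171.3,169),-8.4,0.6,300,350,0,0)
draw("side",1,(441.4,-170.2,135.6),-7.5,88,300,350,0,0)
draw("top",3,(439.5,-171.3,169),-8.4,0.6,600,440,0,0)
E
```

```text
(no output)
```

View pics/side3d.png

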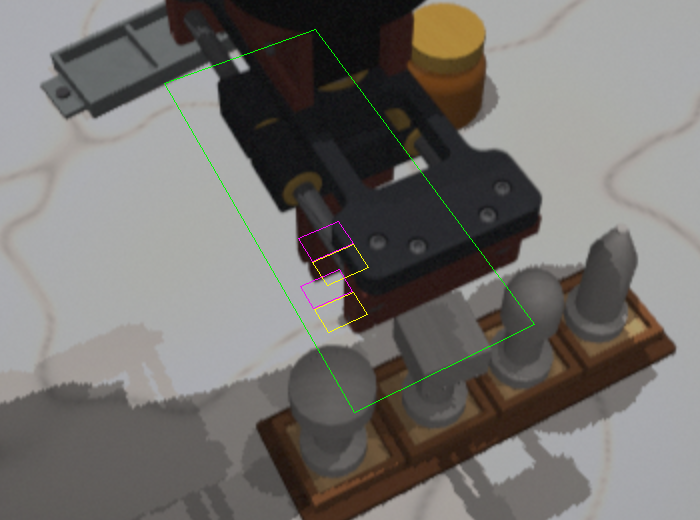

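View pics/side1d.png

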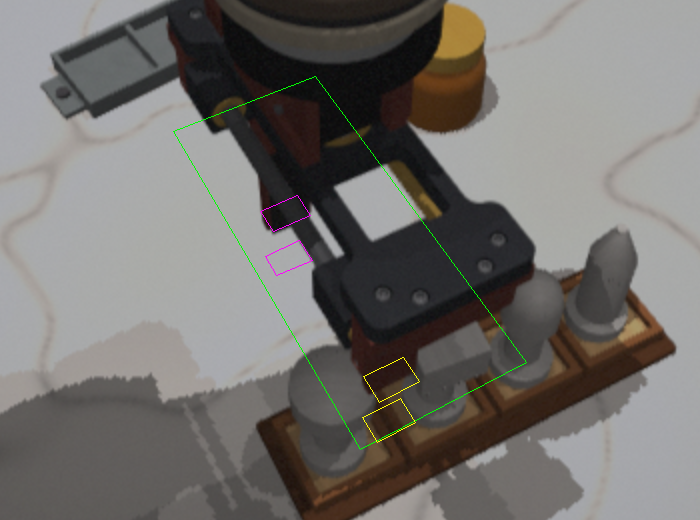

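View pics/top3d.png

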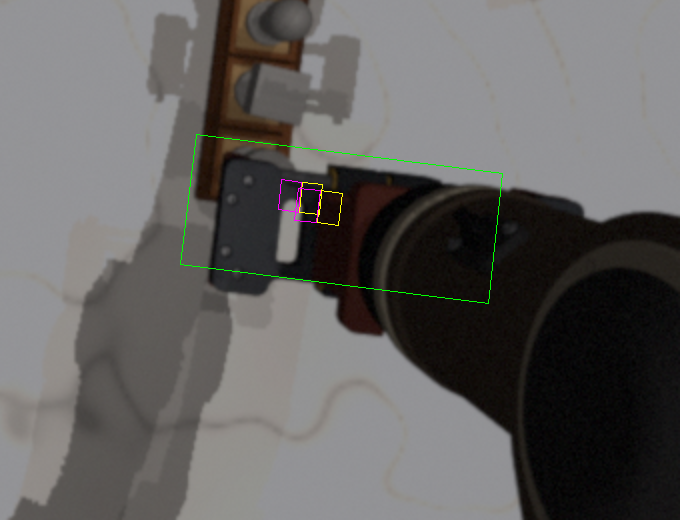

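```bash
python3 - <<'E'
import cv2
im=cv2.imread("pics/side3.png"); c=im[225:345,240:440]; c=cv2.convertScaleAbs(c,alpha=2.2,beta=10); cv2.imwrite("pics/e3.png",cv2.resize(c,None,fx=4,fy=4,interpolation=cv2.INTER_CUBIC))
im=cv2.imread("pics/side1.png"); c=im[245:395,240:440]; c=cv2.convertScaleAbs(c,alpha=2.2,beta=10); cv2.imwrite("pics/e1.png",cv2.resize(c,None,fx=4,fy=4,interpolation=cv2.INTER_CUBIC))
E
```

```text
(no output)
```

View pics/e3.png

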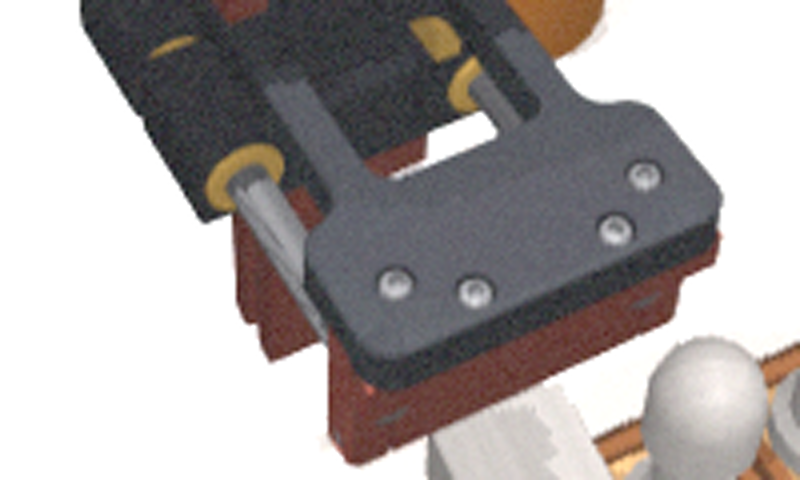

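View pics/e1.png

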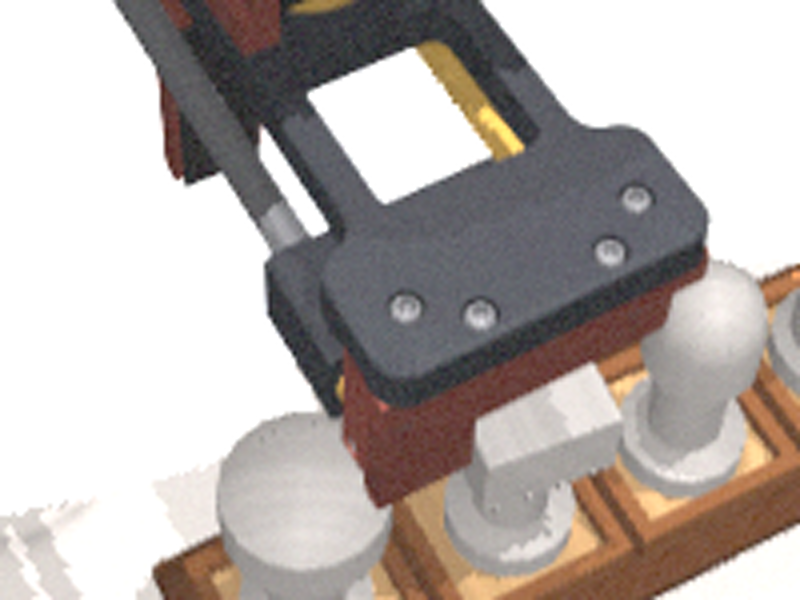

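The fingertips appear about 24 px higher in the side view than the reported TCP projects. That is roughly 35 mm in z, and it fits the fingers closing over the mushroom's dome (top at z=96) with about 10 N upward. So the TCP reading seems to be about 35 mm low relative to the real fingertips. The body outline in the top view also fits a pure z offset. I'll grasp with the reported z about 35 mm lower and place by relative moves.

>>> servo_tool(
  increments=[0,0,0,0,0,0,1,0,0,0,0,0,0,1,0,0,0,0,0,0,1,0,0,0,0,0,0,1,0,0,0,0,0,0,1,0,0,0,0,0,0,1,0,0,0,0,0,0,1,0,0,20,0,0,0,1,0,0,25,0,0,0,1,0,0,25,0,0,0,1,0,0,0,0,0,0,1,0,0,0,0,0,0,1],
)

```text
clock: 7.0
tcp_pos: [435.3, -170.2, 91.3]
tcp_rot: [-179.9, 0.7, -8.4]
contact_force: [1.5, 0.6, -0.3]
grip_width: 87.4
```

```bash
python3 - <<'E'
from h import *
delta((440,-170,60),(440,-170,25));tilt(-8.4)
from bench import vision
im=vision.camera("side");cv2.imwrite("pics/side4.png",im[:,:,::-1])
c=cv2.convertScaleAbs(im[245:425,230:450,::-1],alpha=2.2,beta=10); cv2.imwrite("pics/e4.png",cv2.resize(c,None,fx=3.3,fy=3.3,interpolation=cv2.INTER_CUBIC))
E
```

```text
t 7.0 tcp [ 435.3 -170.2   91.3] rot [-179.94    0.73   -8.36] F [ 1.5  0.6 -0.3] grip 87.4
to [ 440. -170.   60.] tool shift [ 5.  -0.9 31.2]
to [ 440. -170.   25.] tool shift [ 0.4  0.  35. ]
turn [-0.001  0.013  0.001]
```

View pics/e4.png

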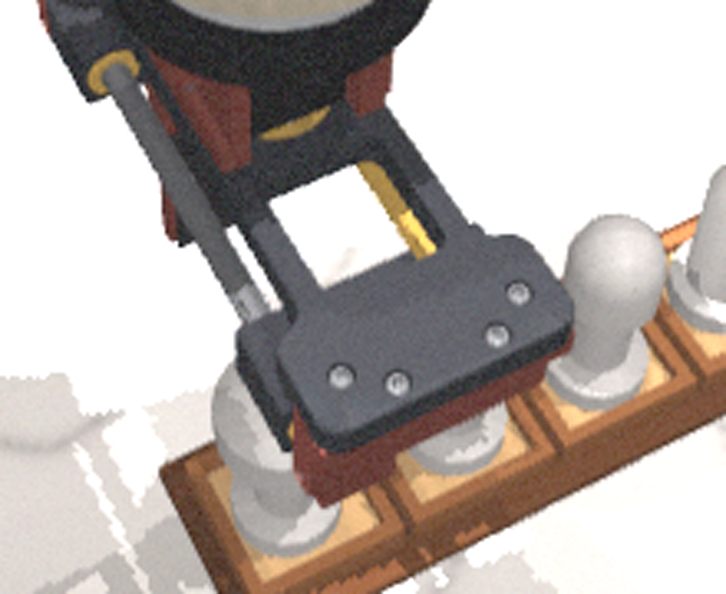

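```bash
python3 - <<'E'
from h import *
def f(X,yaw,off,obs):
    R=Ro.from_euler("xyz",[180,0,yaw],degrees=True).as_matrix()
    for b in(0,10,20,30,40): 
        q=proj("side",np.array(X)+R@np.array((*off,-b),float)); print(b,q.round(1),(obs-q).round(1))
    print()
f((435.3,-170.2,91.3),-8.4,(-10,57.5),(327,398))
f((435.3,-170.2,91.3),-8.4,(-10,-44),(230+180/3.3,245+243/3.3))
f((441.4,-170.2,135.6),-7.5,(-10,57.5),(335,371))
f((441.4,-170.2,135.6),-7.5,(-10,-44),(286,291))
f((439.5,-171.3,169),-8.4,(-10,14),(306,315))
E
```

```text
0 [331.3 420.5] [ -4.3 -22.5]
10 [331.4 416.1] [ -4.4 -18.1]
20 [331.6 411.6] [ -4.6 -13.6]
30 [331.7 406.9] [-4.7 -8.9]
40 [331.9 402.1] [-4.9 -4.1]

0 [285.8 338.5] [ -1.2 -19.9]
10 [285.3 333.5] [ -0.8 -14.9]
20 [284.8 328.4] [-0.3 -9.8]
30 [284.4 323.1] [ 0.2 -4.5]
40 [283.9 317.7] [0.7 0.9]

0 [338.4 395.9] [ -3.4 -24.9]
10 [338.6 390.8] [ -3.6 -19.8]
20 [338.9 385.6] [ -3.9 -14.6]
30 [339.2 380.3] [-4.2 -9.3]
40 [339.5 374.7] [-4.5 -3.7]

0 [288.2 312.7] [ -2.2 -21.7]
10 [287.7 307.1] [ -1.7 -16.1]
20 [287.3 301.3] [ -1.3 -10.3]
30 [286.8 295.3] [-0.8 -4.3]
40 [286.3 289.2] [-0.3  1.8]

0 [313.9 341.3] [ -7.9 -26.3]
10 [313.8 335.4] [ -7.8 -20.4]
20 [313.7 329.4] [ -7.7 -14.4]
30 [313.5 323.1] [-7.5 -8.1]
40 [313.4 316.6] [-7.4 -1.6]
```

The offset is about 35–38 mm in all the shots. I'll descend in stages and watch the force.

>>> servo_tool(
  increments=[5,-1,16,0,0.013,0,1,0,0,16,0,0,0,1,0,0,0,0,0,0,1],
)

```text
clock: 7.35
tcp_pos: [443.4, -170.9, 62.7]
tcp_rot: [180.0, -0.4, -8.4]
contact_force: [-0.5, -0.4, 0.4]
grip_width: 88.3
```

```bash
python3 -c "
from h import *
delta((440,-170,25));tilt(-8.4)"
```

```text
t 7.35 tcp [ 443.4 -170.9   62.7] rot [179.98  -0.42  -8.38] F [-0.5 -0.4  0.4] grip 88.3
to [ 440. -170.   25.] tool shift [-3.8 -0.4 37.6]
turn [ 0.    -0.007  0.   ]
```

>>> servo_tool(
  increments=[-4,0,13,0,-0.007,0,1,0,0,13,0,0,0,1,0,0,12,0,0,0,1,0,0,0,0,0,0,1],
)

```text
clock: 7.75
tcp_pos: [441.6, -171.3, 25.9]
tcp_rot: [179.9, -0.3, -8.4]
contact_force: [-0.3, -0.4, -0.6]
grip_width: 88.1
```

```bash
python3 -c "
from h import *
delta((440,-170,25));tilt(-8.4)"
```

```text
t 7.75 tcp [ 441.6 -171.3   25.9] rot [179.92  -0.29  -8.4 ] F [-0.3 -0.4 -0.6] grip 88.1
to [ 440. -170.   25.] tool shift [-1.8 -1.1  0.9]
turn [ 0.001 -0.005 -0.   ]
```

>>> servo_tool(
  increments=[-1.5,-1,1,0,0,0,-1,0,0,0,0,0,0,-1,0,0,0,0,0,0,-1,0,0,0,0,0,0,-1,0,0,0,0,0,0,-1,0,0,0,0,0,0,-1,0,0,0,0,0,0,-1,0,0,0,0,0,0,-1,0,0,0,0,0,0,-1],
)

```text
clock: 8.65
tcp_pos: [441.1, -170.1, 26.3]
tcp_rot: [179.9, -0.4, -8.4]
contact_force: [0.4, 0.1, -0.6]
grip_width: 45.3
```

>>> servo_tool(
  increments=[0,0,0,0,0,0,-1],
)

```text
clock: 8.75
tcp_pos: [441.1, -170.1, 26.3]
tcp_rot: [179.9, -0.4, -8.4]
contact_force: [1.6, 1.1, -0.2]
grip_width: 44.9
```

```bash
python3 - <<'E'
from h import *
delta((440,-170,25),);tilt(-8.4)
from bench import vision
im=vision.camera("side")
c=cv2.convertScaleAbs(im[245:425,230:450,::-1],alpha=2.2,beta=10); cv2.imwrite("pics/e5.png",cv2.resize(c,None,fx=3.3,fy=3.3,interpolation=cv2.INTER_CUBIC))
E
```

```text
t 8.75 tcp [ 441.1 -170.1   26.3] rot [179.91  -0.39  -8.4 ] F [ 1.6  1.1 -0.2] grip 44.9
to [ 440. -170.   25.] tool shift [-1.1  0.   1.3]
turn [ 0.002 -0.007  0.   ]
```

View pics/e5.png

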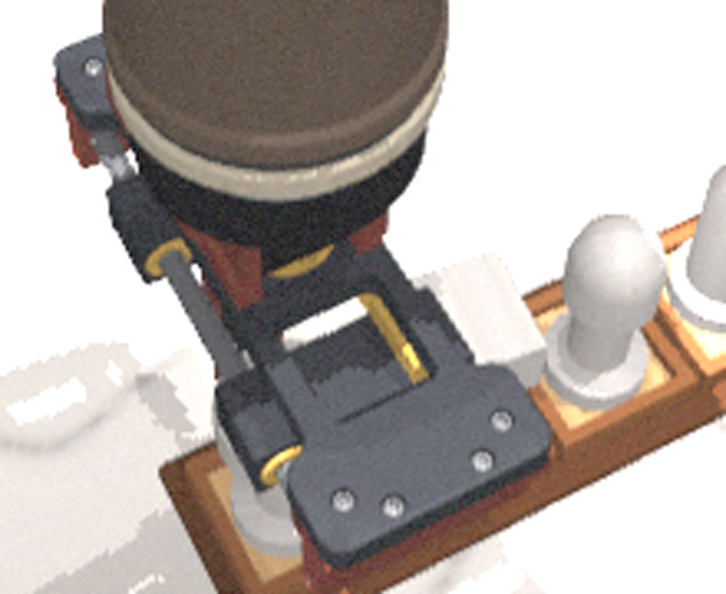

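The grip holds at 45 mm, matching the 46 mm head. Lifting.

>>> servo_tool(
  increments=[0,0,-4,0,0,0,-1,0,0,-10,0,0,0,-1,0,0,-20,0,0,0,-1,0,0,-25,0,0,0,-1,0,0,-25,0,0,0,-1,0,0,-12,0,0,0,-1,0,0,0,0,0,0,-1],
)

```text
clock: 9.5
tcp_pos: [436.9, -169.0, 126.8]
tcp_rot: [180.0, 0.0, -8.4]
contact_force: [-0.6, -0.2, -5.0]
grip_width: 45.2
```

```bash
python3 - <<'E'
from h import *
delta((664.6,177,125),);tilt(-8.4)
from bench import vision
im=vision.camera("side");cv2.imwrite("pics/side6.png",im[:,:,::-1])
E
```

```text
t 9.5 tcp [ 436.9 -169.   126.8] rot [179.97   0.    -8.4 ] F [-0.6 -0.2 -5. ] grip 45.2
to [664.6 177.  125. ] tool shift [ 174.7 -375.5    1.5]
turn [0.001 0.    0.   ]
```

View pics/side6.png

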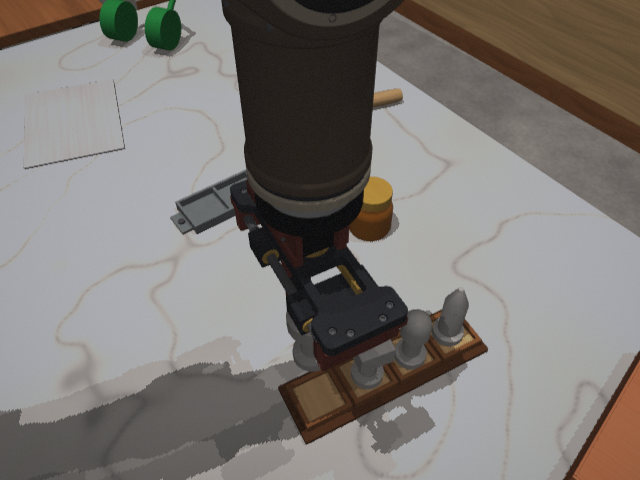

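The mushroom is lifted, its block at (322,397) is empty, and the load reads 5 N. Carrying it to the far compartment.

>>> servo_tool(
  increments=[7,-15,0,0,0,0,-1,14,-30,0,0,0,0,-1,14,-30,0,0,0,0,-1,14,-30,0,0,0,0,-1,14,-30,0,0,0,0,-1,14,-30,0,0,0,0,-1,14,-30,0,0,0,0,-1,14,-30,0,0,0,0,-1,14,-30,0,0,0,0,-1,14,-30,0,0,0,0,-1,14,-30,0,0,0,0,-1,0,0,0,0,0,0,-1],
)

```text
clock: 10.75
tcp_pos: [624.8, 130.0, 108.3]
tcp_rot: [179.7, 1.4, -8.8]
contact_force: [-0.5, -0.3, -5.5]
grip_width: 44.8
```

```bash
python3 - <<'E'
from h import *
delta((664.6,177,110),(664.6,177,17));tilt(-8.4)
E
```

```text
t 10.75 tcp [624.8 130.  108.3] rot [179.73   1.43  -8.75] F [-0.5 -0.3 -5.5] grip 44.8
to [664.6 177.  110. ] tool shift [ 32.1 -52.5  -2.7]
to [664.6 177.   17. ] tool shift [ 2.3 -0.4 93. ]
turn [ 0.005  0.025 -0.006]
```

>>> servo_tool(
  increments=[16,-26,-2,0.005,0.025,-0.006,-1,14,-26,0,0,0,0,-1,0,0,0,0,0,0,-1],
)

```text
clock: 11.05
tcp_pos: [660.2, 176.9, 103.9]
tcp_rot: [179.8, 0.4, -8.4]
contact_force: [-0.2, 0.6, -4.3]
grip_width: 45.5
```

```bash
python3 - <<'E'
from h import *
delta((664.6,177,60),(664.6,177,17));tilt(-8.4)
from bench import vision
for n in("top","side"):cv2.imwrite(f"pics/{n}7.png",vision.camera(n)[:,:,::-1])
E
```

```text
t 11.05 tcp [660.2 176.9 103.9] rot [179.78   0.42  -8.38] F [-0.2  0.6 -4.3] grip 45.5
to [664.6 177.   60. ] tool shift [ 4.7 -0.9 43.8]
to [664.6 177.   17. ] tool shift [ 0.3 -0.2 43. ]
turn [0.004 0.007 0.   ]
```

View pics/side7.png

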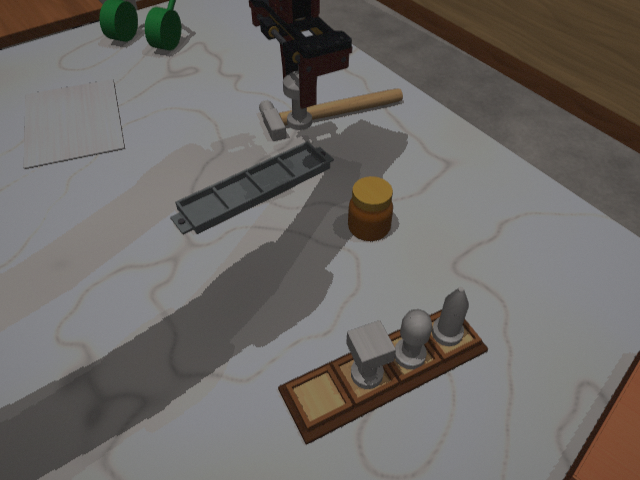

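View pics/top7.png

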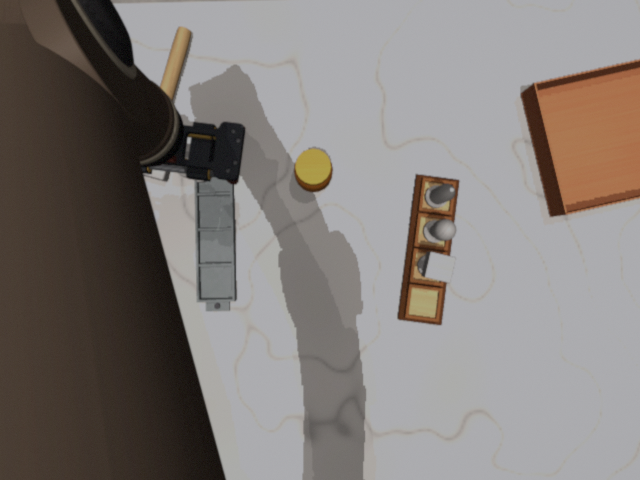

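```bash
python3 - <<'E'
from h import *
im=cv2.imread("pics/side7.png")[60:160,250:370]; cv2.imwrite("pics/e7.png",cv2.resize(cv2.convertScaleAbs(im,alpha=2,beta=10),None,fx=5,fy=5,interpolation=cv2.INTER_CUBIC))
for z in(91.6,101.6): print(proj("side",(659,177,z)))
E
```

```text
[299.74183106 121.79797414]
[299.55259627 116.36701621]
```

View pics/e7.png

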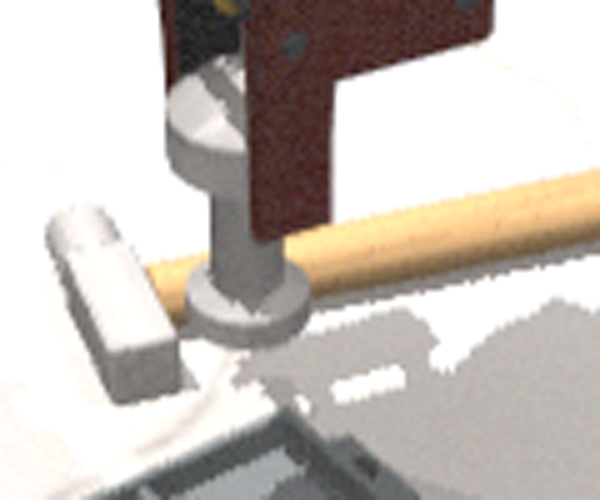

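The foot is where predicted, at (300,118) against (299.6,116.4). Descending in stages.

>>> servo_tool(
  increments=[5,-1,15,0.004,0.007,0,-1,0,0,15,0,0,0,-1,0,0,12,0,0,0,-1,0,0,0,0,0,0,-1],
)

```text
clock: 11.55
tcp_pos: [661.2, 167.0, 57.7]
tcp_rot: [179.6, 0.3, -8.8]
contact_force: [0.2, -0.4, -5.4]
grip_width: 45.6
```

```bash
python3 - <<'E'
from h import *
delta((664.6,177,35),(664.6,177,17));tilt(-8.4)
E
```

```text
t 11.55 tcp [661.2 167.   57.7] rot [179.55   0.3   -8.77] F [ 0.2 -0.4 -5.4] grip 45.6
to [664.6 177.   35. ] tool shift [  1.9 -10.5  22.6]
to [664.6 177.   17. ] tool shift [ 0.1 -0.1 18. ]
turn [ 0.008  0.005 -0.006]
```

>>> servo_tool(
  increments=[2,-10.5,5,0.008,0.005,-0.006,-1,0,0,0,0,0,0,-1],
)

```text
clock: 11.75
tcp_pos: [664.7, 177.1, 52.1]
tcp_rot: [-180.0, 0.0, -8.5]
contact_force: [-0.6, 0.6, -5.7]
grip_width: 45.0
```

```bash
python3 - <<'E'
from h import *
delta((664.6,177,35),(664.6,177,17));tilt(-8.4)
E
```

```text
t 11.75 tcp [664.7 177.1  52.1] rot [-1.7996e+02  3.0000e-02 -8.4500e+00] F [-0.6  0.6 -5.7] grip 45.0
to [664.6 177.   35. ] tool shift [-0.1  0.1 17.1]
to [664.6 177.   17. ] tool shift [ 0.  0. 18.]
turn [-0.001  0.001 -0.001]
```

>>> servo_tool(
  increments=[0,0,15,0,0,0,-1,0,0,0,0,0,0,-1,0,0,15,0,0,0,-1,0,0,0,0,0,0,-1],
)

```text
clock: 12.15
tcp_pos: [665.3, 177.7, 20.6]
tcp_rot: [-179.9, -0.1, -8.4]
contact_force: [-0.7, -1.0, -4.8]
grip_width: 45.2
```

```bash
python3 - <<'E'
from h import *
delta((664.6,177,19),(664.6,177,16));tilt(-8.4)
E
```

```text
t 12.15 tcp [665.3 177.7  20.6] rot [-1.7993e+02 -5.0000e-02 -8.4200e+00] F [-0.7 -1.  -4.8] grip 45.2
to [664.6 177.   19. ] tool shift [-0.6  0.8  1.6]
to [664.6 177.   16. ] tool shift [-0.  0.  3.]
turn [-0.001 -0.001 -0.   ]
```

>>> servo_tool(
  increments=[-0.5,0.5,2.5,0,0,0,-1,0,0,0,0,0,0,-1],
)

```text
clock: 12.35
tcp_pos: [664.6, 177.1, 17.4]
tcp_rot: [-179.9, -0.0, -8.4]
contact_force: [-0.0, -0.2, -4.8]
grip_width: 45.2
```

>>> servo_tool(
  increments=[0,0,1.5,0,0,0,-1,0,0,0,0,0,0,-1],
)

```text
clock: 12.55
tcp_pos: [665.4, 177.4, 16.9]
tcp_rot: [-179.9, -0.1, -8.4]
contact_force: [0.1, -0.3, -4.4]
grip_width: 45.3
```

>>> servo_tool(
  increments=[-0.5,0,1.5,0,0,0,-1,0,0,0,0,0,0,-1],
)

```text
clock: 12.75
tcp_pos: [665.9, 177.5, 16.8]
tcp_rot: [-179.9, -0.2, -8.4]
contact_force: [0.1, 0.2, -5.3]
grip_width: 45.4
```

>>> servo_tool(
  increments=[-1,0,3,0,0,0,-1,0,0,0,0,0,0,-1],
)

```text
clock: 12.95
tcp_pos: [667.1, 177.8, 17.1]
tcp_rot: [-179.8, -0.5, -8.5]
contact_force: [-0.5, 0.2, -5.7]
grip_width: 45.0
```

```bash
python3 - <<'E'
from h import *
from bench import bot,vision
s=bot.sense();print(np.round(s["q"],1),np.round(s["joint_efforts"],1),s["qvel"].round(1))
delta((664.6,177,15));tilt(-8.4)
im=vision.camera("side");cv2.imwrite("pics/side8.png",im[:,:,::-1])
c=im[40:240,150:420,::-1]; cv2.imwrite("pics/e8.png",cv2.resize(cv2.convertScaleAbs(c,alpha=1.7,beta=10),None,fx=2.9,fy=2.9,interpolation=cv2.INTER_CUBIC))
E
```

```text
[ -11.1   39.7  -12.    89.9    9.9   50.9 -125. ] [ -0.  -76.1  -3.2 -27.    0.1  -0.1  -0. ] [-0.  -0.6 -0.  -0.5 -0.2  0.3 -0. ]
t 12.95 tcp [667.1 177.8  17.1] rot [-179.79   -0.51   -8.47] F [-0.5  0.2 -5.7] grip 45.0
to [664.6 177.   15. ] tool shift [-2.4  1.1  2.1]
turn [-0.004 -0.009 -0.001]
```

View pics/e8.png

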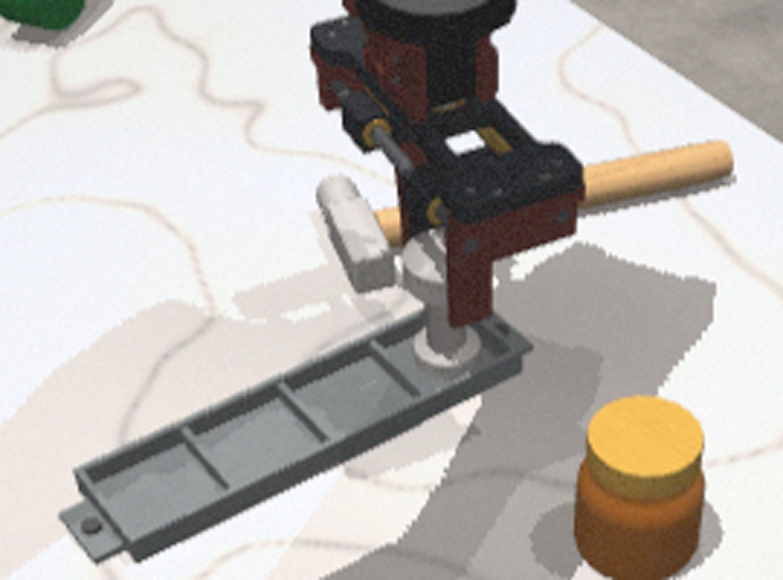

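```bash
python3 - <<'E'
from h import *
for z in(4,14,24): print(z,proj("side",(663.5,177,z)))
def C(u,v): return ((u+.5)/2.9-.5+150,(v+.5)/2.9-.5+40)
for z in(14,16,20): print(z,onz("side",*C(447,344),z))
E
```

```text
4 [303.51549373 164.46865147]
14 [303.37182653 159.7994487 ]
24 [303.22574884 155.05190456]
14 [666.23313605 179.66209134  14.        ]
16 [664.9196544  177.70314597  16.        ]
20 [662.29269111 173.78525524  20.        ]
```

>>> servo_tool(
  increments=[-2.5,1,4,-0.004,-0.009,0,-1],
)

```text
clock: 13.1
tcp_pos: [667.2, 178.1, 16.1]
tcp_rot: [-179.9, -0.3, -8.5]
contact_force: [-3.4, -0.0, 28.1]
grip_width: 45.2
```

>>> servo_tool(
  increments=[0,0,0,0,0,0,-1],
)

```text
clock: 13.2
tcp_pos: [667.9, 178.4, 17.0]
tcp_rot: [-179.8, -0.4, -8.5]
contact_force: [0.4, -0.5, -4.5]
grip_width: 45.4
```

Contact confirmed: +28 N while pressing, and it relaxes to just the weight when the target resets. The foot is on the floor at reported z≈17. Releasing.

>>> servo_tool(
  increments=[0,0,0,0,0,0,1,0,0,0,0,0,0,1,0,0,0,0,0,0,1,0,0,0,0,0,0,1],
)

```text
clock: 13.6
tcp_pos: [668.0, 179.0, 16.7]
tcp_rot: [-179.8, -0.4, -8.5]
contact_force: [0.1, 0.7, -1.0]
grip_width: 73.4
```

>>> servo_tool(
  increments=[0,0,-10,0,0,0,1,0,0,-20,0,0,0,1,0,0,-30,0,0,0,1,0,0,-30,0,0,0,1,0,0,-30,0,0,0,1,0,0,0,0,0,0,1],
)

```text
clock: 14.2
tcp_pos: [666.4, 178.7, 142.7]
tcp_rot: [-179.8, -0.3, -8.4]
contact_force: [-0.1, 0.3, 0.1]
grip_width: 87.8
```

```bash
python3 - <<'E'
from h import *
delta((502,-180,140),);tilt(-12)
from bench import vision
for n in["side"]:
    im=vision.camera(n);cv2.imwrite(f"pics/{n}9.png",im[:,:,::-1])
E
```

```text
t 14.2 tcp [666.4 178.7 142.7] rot [-179.82   -0.26   -8.43] F [-0.1  0.3  0.1] grip 87.8
to [ 502. -180.  140.] tool shift [-110.1  378.9    1. ]
turn [-0.003 -0.004  0.062]
```

View pics/side9.png

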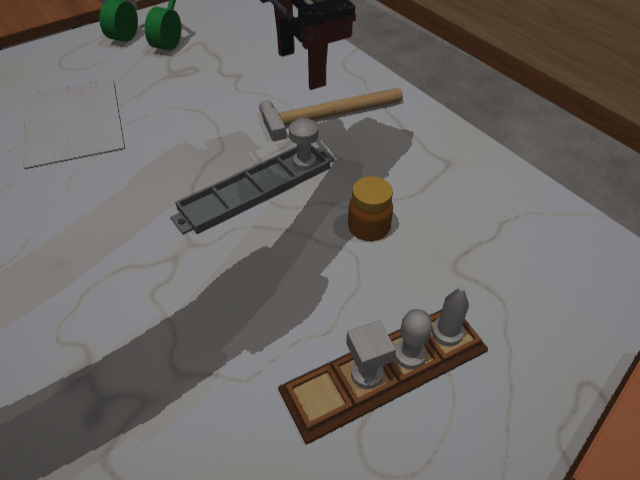

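The mushroom stands in the far compartment at side (304,160). Moving to the square head.

>>> servo_tool(
  increments=[-9,31,0,0,0,0.06,1,-10,35,0,0,0,0,1,-10,35,0,0,0,0,1,-10,35,0,0,0,0,1,-10,35,0,0,0,0,1,-10,35,0,0,0,0,1,-10,35,0,0,0,0,1,-10,35,0,0,0,0,1,-10,35,0,0,0,0,1,-10,35,0,0,0,0,1,-10,35,0,0,0,0,1,0,0,0,0,0,0,1],
)

```text
clock: 15.45
tcp_pos: [465.1, -184.2, 129.3]
tcp_rot: [-180.0, 0.9, -11.9]
contact_force: [0.2, 0.3, -0.2]
grip_width: 88.3
```

```bash
python3 - <<'E'
from h import *
delta((501.5,-181,110),);tilt(-12)
E
```

```text
t 15.45 tcp [ 465.1 -184.2  129.3] rot [-179.96    0.9   -11.86] F [ 0.2  0.3 -0.2] grip 88.3
to [ 501.5 -181.   110. ] tool shift [ 35.2 -10.6  18.7]
turn [-0.001  0.016  0.002]
```

>>> servo_tool(
  increments=[18,-5,5,0,0.016,0.002,1,17,-5,5,0,0,0,1,0,0,0,0,0,0,1],
)

```text
clock: 15.75
tcp_pos: [503.6, -180.3, 117.0]
tcp_rot: [-179.9, -0.1, -12.1]
contact_force: [0.6, -0.5, 0.5]
grip_width: 87.9
```

```bash
python3 - <<'E'
from h import *
delta((501.5,-181,80),);tilt(-12)
from bench import vision
im=vision.camera("side");cv2.imwrite("pics/side10.png",im[:,:,::-1])
E
```

```text
t 15.75 tcp [ 503.6 -180.3  117. ] rot [-1.799e+02 -7.000e-02 -1.207e+01] F [ 0.6 -0.5  0.5] grip 87.9
to [ 501.5 -181.    80. ] tool shift [-2.   1.2 37. ]
turn [-0.002 -0.001 -0.001]
```

View pics/side10.png

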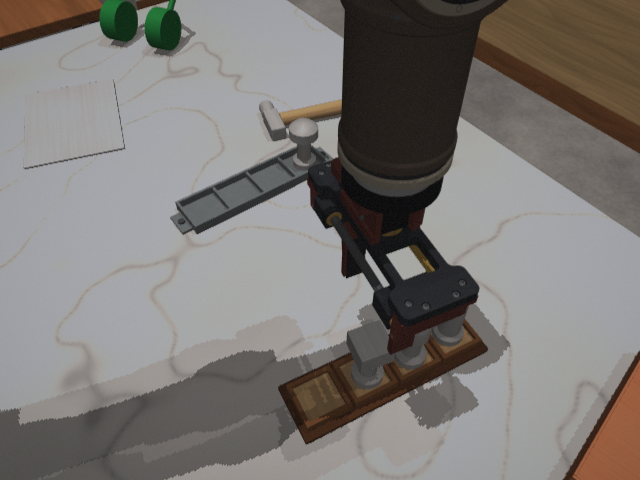

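```bash
python3 - <<'E'
from h import *
im=cv2.imread("pics/side10.png")[220:400,300:500]
X=np.array((503.6,-180.3,117.0)); R=Ro.from_euler("xyz",[180,0,-12],degrees=True).as_matrix()
im=cv2.resize(cv2.convertScaleAbs(im,alpha=2,beta=10),None,fx=4,fy=4,interpolation=cv2.INTER_CUBIC)[:600]
for b,c in((30,(0,0,255)),(38,(0,255,0))):
  for s in(1,-1):
    q=np.array([proj("side",X+R@np.array(a)) for a in((10,s*44,-b),(10,s*57.5,-b),(-10,s*57.5,-b),(-10,s*44,-b))])
    cv2.polylines(im,[((q-[300,220])*4).round().astype(int).reshape(-1,1,2)],True,c,1)
cv2.imwrite("pics/e10.png",im)
E
```

```text
(no output)
```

View pics/e10.png

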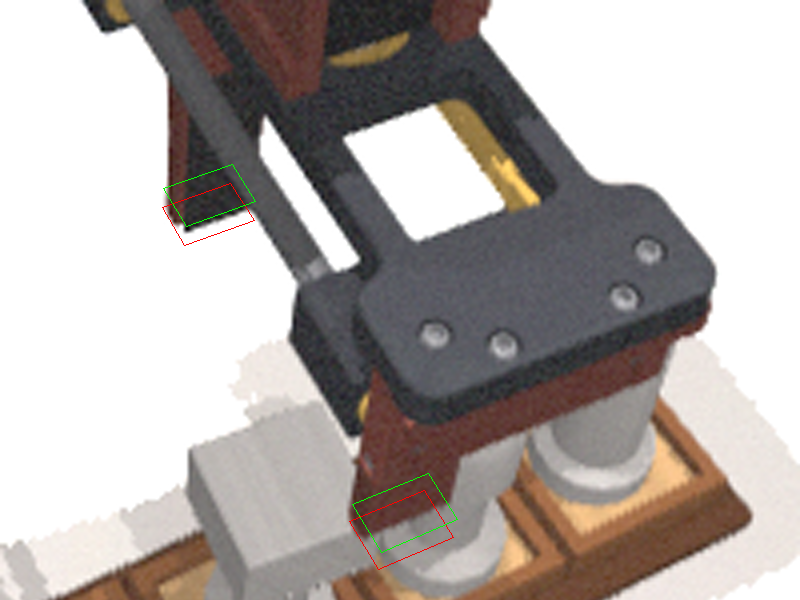

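The far fingertip matches the green outline, so the z offset is about 37 mm with no noticeable xy bias. Descending on the square.

>>> servo_tool(
  increments=[-1,1,15,0,0,0,1,0,0,0,0,0,0,1,0,0,20,0,0,0,1,0,0,0,0,0,0,1,0,0,20,0,0,0,1,0,0,0,0,0,0,1],
)

```text
clock: 16.4
tcp_pos: [503.0, -176.9, 62.8]
tcp_rot: [-179.8, -0.1, -11.7]
contact_force: [-1.4, -0.0, -0.6]
grip_width: 87.7
```

```bash
python3 - <<'E'
from h import *
delta((503,-181,40),(503,-181,22));tilt(-12)
E
```

```text
t 16.4 tcp [ 503.  -176.9   62.8] rot [-1.7985e+02 -5.0000e-02 -1.1720e+01] F [-1.4 -0.  -0.6] grip 87.7
to [ 503. -181.   40.] tool shift [ 0.9  4.1 22.8]
to [ 503. -181.   22.] tool shift [-0.  0. 18.]
turn [-0.003 -0.001  0.005]
```

>>> servo_tool(
  increments=[0.5,4,20,0,0,0,1,0,0,0,0,0,0,1,0,0,20,0,0,0,1,0,0,0,0,0,0,1],
)

```text
clock: 16.8
tcp_pos: [506.5, -181.0, 28.7]
tcp_rot: [-179.9, -0.4, -11.7]
contact_force: [-0.8, 0.4, -0.3]
grip_width: 88.0
```

```bash
python3 - <<'E'
from h import *
delta((503,-181,22),);tilt(-12)
E
```

```text
t 16.8 tcp [ 506.5 -181.    28.7] rot [-179.86   -0.42  -11.68] F [-0.8  0.4 -0.3] grip 88.0
to [ 503. -181.   22.] tool shift [-3.5  0.7  6.7]
turn [-0.002 -0.007  0.006]
```

>>> servo_tool(
  increments=[-3.5,0.5,7,0,-0.007,0,1,0,0,0,0,0,0,-1,0,0,0,0,0,0,-1,0,0,0,0,0,0,-1,0,0,0,0,0,0,-1,0,0,0,0,0,0,-1,0,0,0,0,0,0,-1,0,0,0,0,0,0,-1,0,0,0,0,0,0,-1,0,0,0,0,0,0,-1,0,0,0,0,0,0,-1],
)

```text
clock: 17.9
tcp_pos: [506.1, -181.2, 27.1]
tcp_rot: [-179.9, -0.4, -11.7]
contact_force: [-0.1, -0.3, 0.7]
grip_width: 40.3
```

>>> servo_tool(
  increments=[0,0,0,0,0,0,-1],
)

```text
clock: 18.0
tcp_pos: [506.1, -181.2, 27.1]
tcp_rot: [-179.9, -0.4, -11.7]
contact_force: [0.6, -0.5, 0.7]
grip_width: 40.5
```

```bash
python3 - <<'E'
from h import *
delta((503,-181,22),);tilt(-12)
E
```

```text
t 18.0 tcp [ 506.1 -181.2   27.1] rot [-179.89   -0.37  -11.66] F [ 0.6 -0.5  0.7] grip 40.5
to [ 503. -181.   22.] tool shift [-3.1  0.4  5. ]
turn [-0.002 -0.006  0.006]
```

Gripped at 40.4 mm, which matches the 40 mm block. Lifting.

>>> servo_tool(
  increments=[0,0,-5,0,0,0,-1,0,0,-15,0,0,0,-1,0,0,-25,0,0,0,-1,0,0,-25,0,0,0,-1,0,0,-20,0,0,0,-1,0,0,0,0,0,0,-1],
)

```text
clock: 18.6
tcp_pos: [501.6, -180.4, 117.7]
tcp_rot: [-179.8, 0.2, -11.7]
contact_force: [1.3, -0.8, -3.8]
grip_width: 40.3
```

```bash
python3 - <<'E'
from h import *
delta((605,176.5,118),);tilt(-12)
E
```

```text
t 18.6 tcp [ 501.6 -180.4  117.7] rot [-1.7985e+02  1.6000e-01 -1.1660e+01] F [ 1.3 -0.8 -3.8] grip 40.3
to [605.  176.5 118. ] tool shift [  29.1 -370.4    0.6]
turn [-0.003  0.003  0.006]
```

>>> servo_tool(
  increments=[1,-16,0,0,0,0,-1,3,-32,0,0,0,0,-1,3,-32,-1,0,0,0,-1,3,-32,-1,0,0,0,-1,3,-32,-1,0,0,0,-1,3,-32,-1,0,0,0,-1,3,-32,-1,0,0,0,-1,3,-32,-1,0,0,0,-1,3,-32,-1,0,0,0,-1,3,-32,-1,0,0,0,-1,3,-32,-1,0,0,0,-1,0,0,0,0,0,0,-1],
)

```text
clock: 19.8
tcp_pos: [593.8, 151.7, 109.3]
tcp_rot: [179.8, 1.4, -12.0]
contact_force: [0.6, 0.7, -4.0]
grip_width: 40.4
```

```bash
python3 - <<'E'
from h import *
delta((605,176.5,110),);tilt(-12)
E
```

```text
t 19.8 tcp [593.8 151.7 109.3] rot [179.8    1.39 -12.03] F [ 0.6  0.7 -4. ] grip 40.4
to [605.  176.5 110. ] tool shift [  5.8 -26.6  -0.9]
turn [ 0.003  0.024 -0.   ]
```

>>> servo_tool(
  increments=[6,-26,0,0.003,0.024,0,-1,0,0,0,0,0,0,-1,0,0,20,0,0,0,-1,0,0,0,0,0,0,-1,0,0,20,0,0,0,-1,0,0,0,0,0,0,-1],
)

```text
clock: 20.4
tcp_pos: [600.4, 174.1, 60.8]
tcp_rot: [179.6, 0.5, -11.9]
contact_force: [-0.3, -0.2, -4.1]
grip_width: 40.1
```

```bash
python3 - <<'E'
from h import *
delta((605,176.5,50),);tilt(-12)
E
```

```text
t 20.4 tcp [600.4 174.1  60.8] rot [179.6    0.54 -11.94] F [-0.3 -0.2 -4.1] grip 40.1
to [605.  176.5  50. ] tool shift [ 4.1 -3.4 10.7]
turn [0.007 0.009 0.001]
```

>>> servo_tool(
  increments=[4,-3.5,10,0.007,0.009,0,-1,0,0,0,0,0,0,-1,0,0,15,0,0,0,-1,0,0,0,0,0,0,-1],
)

```text
clock: 20.8
tcp_pos: [606.7, 175.7, 36.2]
tcp_rot: [-179.9, -0.1, -12.0]
contact_force: [-1.3, -0.2, -3.5]
grip_width: 40.4
```

```bash
python3 - <<'E'
from h import *
delta((605,176.5,30),(605,176.5,17));tilt(-12)
from bench import vision
im=vision.camera("side");c=im[60:240,170:400,::-1]; cv2.imwrite("pics/e11.png",cv2.resize(cv2.convertScaleAbs(c,alpha=1.7,beta=10),None,fx=3.2,fy=3.2,interpolation=cv2.INTER_CUBIC))
E
```

```text
t 20.8 tcp [606.7 175.7  36.2] rot [-1.7992e+02 -1.4000e-01 -1.2040e+01] F [-1.3 -0.2 -3.5] grip 40.4
to [605.  176.5  30. ] tool shift [-1.9 -0.4  6.2]
to [605.  176.5  17. ] tool shift [-0.  0. 13.]
turn [-0.001 -0.002 -0.001]
```

View pics/e11.png

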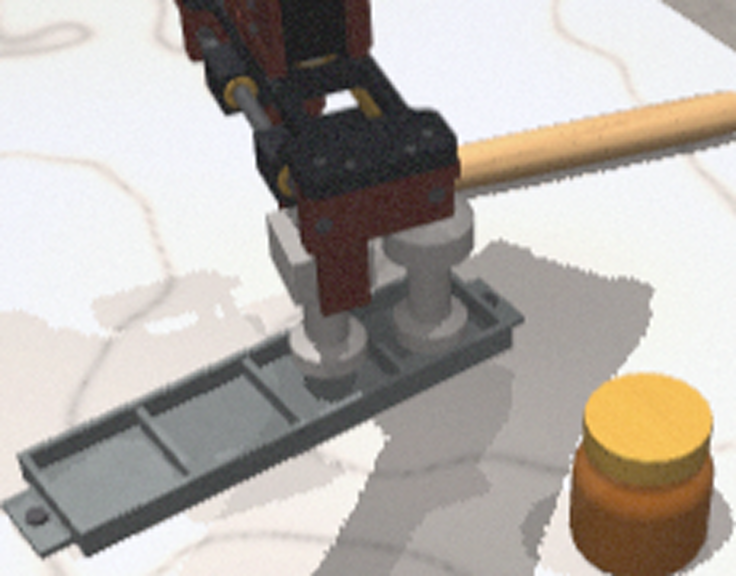

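The foot is above the second-farthest compartment with clear margins. Lowering.

>>> servo_tool(
  increments=[-2,0,12,0,0,0,-1,0,0,0,0,0,0,-1],
)

```text
clock: 21.05
tcp_pos: [606.2, 176.8, 25.3]
tcp_rot: [-179.8, -0.3, -12.0]
contact_force: [-0.2, 0.4, -4.1]
grip_width: 40.4
```

>>> servo_tool(
  increments=[0,0,5,0,0,0,-1],
)

```text
clock: 21.15
tcp_pos: [606.9, 177.2, 20.7]
tcp_rot: [-179.8, -0.4, -12.0]
contact_force: [0.8, 0.1, -4.5]
grip_width: 40.3
```

>>> servo_tool(
  increments=[-1.5,0,4,0,-0.005,0,-1],
)

```text
clock: 21.25
tcp_pos: [605.5, 177.7, 16.9]
tcp_rot: [-179.8, -0.1, -12.0]
contact_force: [-4.3, -2.8, 25.5]
grip_width: 39.9
```

>>> servo_tool(
  increments=[-1,0,3,0,0,0,-1],
)

```text
clock: 21.35
tcp_pos: [605.9, 178.0, 16.7]
tcp_rot: [-179.7, -0.2, -12.1]
contact_force: [-8.7, -5.1, 37.4]
grip_width: 40.4
```

The foot is on the floor (+25 N at z=16.9). Releasing.

>>> servo_tool(
  increments=[0,0,0,0,0,0,-1,0,0,0,0,0,0,1,0,0,0,0,0,0,1,0,0,0,0,0,0,1,0,0,0,0,0,0,1],
)

```text
clock: 21.85
tcp_pos: [607.8, 178.8, 18.8]
tcp_rot: [-179.6, -0.4, -12.1]
contact_force: [1.0, -0.9, -1.0]
grip_width: 68.8
```

>>> servo_tool(
  increments=[0,0,-10,0,0,0,1,0,0,-20,0,0,0,1,0,0,-30,0,0,0,1,0,0,-30,0,0,0,1,0,0,-25,0,0,0,1,0,0,0,0,0,0,1],
)

```text
clock: 22.45
tcp_pos: [606.1, 178.4, 139.7]
tcp_rot: [-179.6, -0.3, -12.0]
contact_force: [0.2, -0.2, -0.4]
grip_width: 87.6
```

```bash
python3 - <<'E'
from h import *
delta((560,-192,125),);tilt(-8.4)
from bench import vision
im=vision.camera("side");cv2.imwrite("pics/side12.png",im[:,:,::-1])
E
```

```text
t 22.45 tcp [606.1 178.4 139.7] rot [-179.62   -0.32  -12.04] F [ 0.2 -0.2 -0.4] grip 87.6
to [ 560. -192.  125.] tool shift [ 32.1 372.   12.4]
turn [-0.006 -0.006 -0.063]
```

View pics/side12.png

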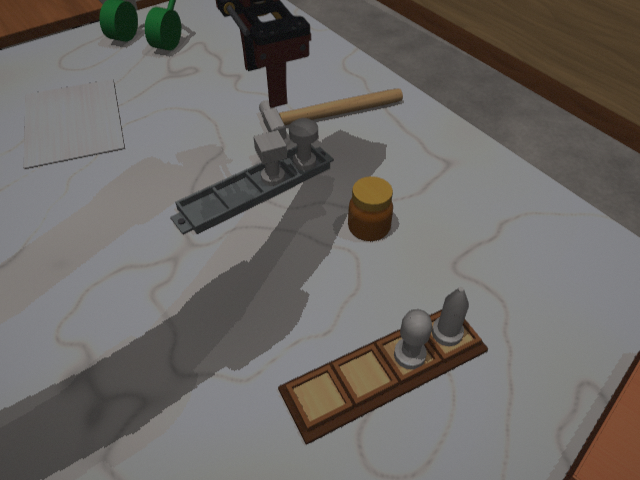

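The square stands at side (272,160). Next is the dome.

>>> servo_tool(
  increments=[2,30,0,-0.006,-0.006,-0.063,1,4,35,0,0,0,0,1,4,35,0,0,0,0,1,4,35,0,0,0,0,1,4,35,0,0,0,0,1,4,35,0,0,0,0,1,4,35,0,0,0,0,1,4,35,0,0,0,0,1,4,35,0,0,0,0,1,4,35,0,0,0,0,1,4,35,0,0,0,0,1,0,0,0,0,0,0,1],
)

```text
clock: 23.7
tcp_pos: [580.9, -216.4, 123.5]
tcp_rot: [179.9, 1.3, -8.0]
contact_force: [-0.8, -0.3, -0.0]
grip_width: 87.9
```

```bash
python3 - <<'E'
from h import *
delta((560,-192,110),);tilt(-8.4)
E
```

```text
t 23.7 tcp [ 580.9 -216.4  123.5] rot [179.92   1.32  -7.95] F [-0.8 -0.3 -0. ] grip 87.9
to [ 560. -192.  110.] tool shift [-23.8 -21.3  14.1]
turn [0.001 0.023 0.008]
```

>>> servo_tool(
  increments=[-24,-21,5,0.001,0.023,0.008,1,0,0,0,0,0,0,1,0,0,20,0,0,0,1,0,0,0,0,0,0,1],
)

```text
clock: 24.1
tcp_pos: [555.4, -191.2, 93.7]
tcp_rot: [-179.9, 0.4, -8.6]
contact_force: [0.1, 0.1, -1.1]
grip_width: 87.9
```

```bash
python3 - <<'E'
from h import *
delta((560,-192,70),);tilt(-8.4)
E
```

```text
t 24.1 tcp [ 555.4 -191.2   93.7] rot [-179.94    0.44   -8.56] F [ 0.1  0.1 -1.1] grip 87.9
to [ 560. -192.   70.] tool shift [ 4.9  0.2 23.7]
turn [-0.001  0.008 -0.003]
```

>>> servo_tool(
  increments=[4,0,20,0,0.008,0,1,0,0,0,0,0,0,1,0,0,20,0,0,0,1,0,0,0,0,0,0,1],
)

```text
clock: 24.5
tcp_pos: [561.2, -190.9, 55.0]
tcp_rot: [-179.9, -0.1, -8.5]
contact_force: [-0.1, 0.6, -0.4]
grip_width: 87.5
```

```bash
python3 - <<'E'
from h import *
delta((560,-192,18),);tilt(-8.4)
E
```

```text
t 24.5 tcp [ 561.2 -190.9   55. ] rot [-1.7993e+02 -6.0000e-02 -8.4500e+00] F [-0.1  0.6 -0.4] grip 87.5
to [ 560. -192.   18.] tool shift [-1.   1.3 37. ]
turn [-0.001 -0.001 -0.001]
```

>>> servo_tool(
  increments=[-1,1,20,0,0,0,1,0,0,0,0,0,0,1,0,0,18,0,0,0,1,0,0,0,0,0,0,1],
)

```text
clock: 24.9
tcp_pos: [564.3, -192.4, 23.1]
tcp_rot: [-180.0, -0.4, -8.4]
contact_force: [-0.0, -0.4, -0.1]
grip_width: 87.7
```

```bash
python3 - <<'E'
from h import *
delta((560,-192,18),);tilt(-8.4)
E
```

```text
t 24.9 tcp [ 564.3 -192.4   23.1] rot [-179.97   -0.4    -8.42] F [-0.  -0.4 -0.1] grip 87.7
to [ 560. -192.   18.] tool shift [-4.4  0.3  5. ]
turn [-0.001 -0.007 -0.   ]
```

>>> servo_tool(
  increments=[-4.5,0,6,0,-0.007,0,1],
)

```text
clock: 25.0
tcp_pos: [561.9, -192.1, 19.4]
tcp_rot: [-180.0, -0.2, -8.4]
contact_force: [-0.0, 0.2, -0.3]
grip_width: 88.0
```

>>> servo_tool(
  increments=[0,0,0,0,0,0,1],
)

```text
clock: 25.1
tcp_pos: [561.4, -192.1, 19.9]
tcp_rot: [-180.0, -0.2, -8.4]
contact_force: [-0.7, 0.5, 0.2]
grip_width: 87.9
```

Within tolerance, so closing on the dome.

>>> servo_tool(
  increments=[-0.5,0,0,0,0,0,-1,0,0,0,0,0,0,-1,0,0,0,0,0,0,-1,0,0,0,0,0,0,-1,0,0,0,0,0,0,-1,0,0,0,0,0,0,-1,0,0,0,0,0,0,-1,0,0,0,0,0,0,-1,0,0,0,0,0,0,-1,0,0,0,0,0,0,-1,0,0,0,0,0,0,-1],
)

```text
clock: 26.2
tcp_pos: [562.5, -192.2, 22.7]
tcp_rot: [180.0, -0.4, -8.4]
contact_force: [-0.0, 1.0, 0.8]
grip_width: 33.2
```

>>> servo_tool(
  increments=[0,0,0,0,0,0,-1],
)

```text
clock: 26.3
tcp_pos: [562.5, -192.2, 22.7]
tcp_rot: [180.0, -0.3, -8.4]
contact_force: [0.0, 0.2, 0.3]
grip_width: 33.3
```

Gripped at 33.3 mm, which fits the 34 mm head. A gentle lift comes first as a test.

>>> servo_tool(
  increments=[0,0,-5,0,0,0,-1,0,0,-8,0,0,0,-1,0,0,0,0,0,0,-1],
)

```text
clock: 26.6
tcp_pos: [561.0, -192.0, 35.4]
tcp_rot: [180.0, -0.2, -8.4]
contact_force: [0.5, 1.4, -3.0]
grip_width: 33.1
```

>>> servo_tool(
  increments=[0,0,0,0,0,0,-1],
)

```text
clock: 26.7
tcp_pos: [560.8, -192.0, 35.5]
tcp_rot: [180.0, -0.2, -8.4]
contact_force: [-0.4, 0.1, -4.2]
grip_width: 33.2
```

The load is steady at 4 N with a constant width. Lifting fully.

>>> servo_tool(
  increments=[0,0,-12,0,0,0,-1,0,0,-20,0,0,0,-1,0,0,-25,0,0,0,-1,0,0,-20,0,0,0,-1,0,0,0,0,0,0,-1],
)

```text
clock: 27.2
tcp_pos: [559.7, -191.7, 116.7]
tcp_rot: [-180.0, -0.1, -8.4]
contact_force: [0.1, 0.1, -3.9]
grip_width: 33.1
```

```bash
python3 - <<'E'
from h import *
delta((545.5,176.2,115),);tilt(-8.4)
from bench import vision
im=vision.camera("side");cv2.imwrite("pics/side13.png",im[:,:,::-1])
E
```

```text
t 27.2 tcp [ 559.7 -191.7  116.7] rot [-1.7998e+02 -5.0000e-02 -8.4200e+00] F [ 0.1  0.1 -3.9] grip 33.1
to [545.5 176.2 115. ] tool shift [ -67.9 -361.9    1.8]
turn [-0.    -0.001 -0.   ]
```

View pics/side13.png

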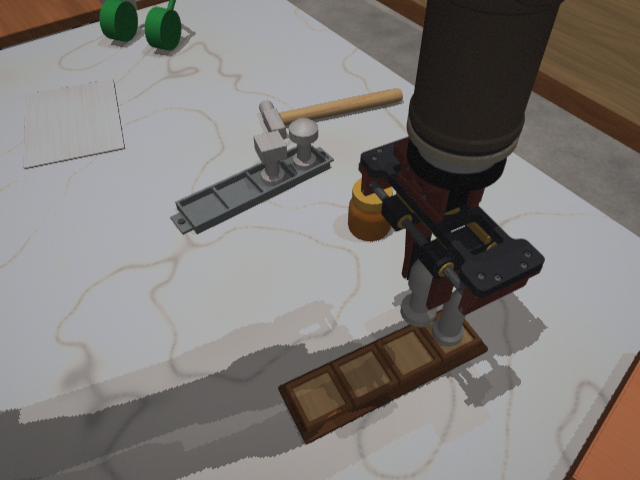

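The dome is hanging upright and its block is empty. Carrying it.

>>> servo_tool(
  increments=[-3,-16,0,0,0,0,-1,-6,-32,0,0,0,0,-1,-6,-32,-1,0,0,0,-1,-6,-32,-1,0,0,0,-1,-6,-32,-1,0,0,0,-1,-6,-32,-1,0,0,0,-1,-6,-32,-1,0,0,0,-1,-6,-32,-1,0,0,0,-1,-6,-32,-1,0,0,0,-1,-6,-32,-1,0,0,0,-1,-6,-32,-1,0,0,0,-1,0,0,0,0,0,0,-1],
)

```text
clock: 28.45
tcp_pos: [529.9, 175.1, 110.3]
tcp_rot: [-180.0, 1.4, -8.1]
contact_force: [-0.7, -0.7, -4.1]
grip_width: 33.0
```

```bash
python3 - <<'E'
from h import *
delta((545.5,176.2,110),);tilt(-8.4)
E
```

```text
t 28.45 tcp [529.9 175.1 110.3] rot [-179.97    1.43   -8.13] F [-0.7 -0.7 -4.1] grip 33.0
to [545.5 176.2 110. ] tool shift [15.2 -3.3 -0.1]
turn [-0.     0.025  0.005]
```

>>> servo_tool(
  increments=[15,-3.5,5,0,0.025,0.005,-1,0,0,0,0,0,0,-1,0,0,20,0,0,0,-1,0,0,0,0,0,0,-1,0,0,20,0,0,0,-1,0,0,0,0,0,0,-1],
)

```text
clock: 29.05
tcp_pos: [544.1, 174.0, 60.8]
tcp_rot: [179.8, 0.1, -8.5]
contact_force: [-0.9, -0.6, -4.3]
grip_width: 32.9
```

```bash
python3 - <<'E'
from h import *
delta((545.5,176.2,45),);tilt(-8.4)
E
```

```text
t 29.05 tcp [544.1 174.   60.8] rot [ 1.798e+02  1.200e-01 -8.550e+00] F [-0.9 -0.6 -4.3] grip 32.9
to [545.5 176.2  45. ] tool shift [ 1.1 -2.4 15.8]
turn [ 0.004  0.002 -0.003]
```

>>> servo_tool(
  increments=[1,-2.5,15,0.004,0,0,-1,0,0,0,0,0,0,-1,-1,0,15,0,0,0,-1,0,0,0,0,0,0,-1],
)

```text
clock: 29.45
tcp_pos: [546.9, 174.7, 33.6]
tcp_rot: [-179.9, -0.1, -8.8]
contact_force: [-0.8, -0.6, -3.6]
grip_width: 33.4
```

```bash
python3 - <<'E'
from h import *
delta((545.5,176.2,13),);tilt(-8.4)
from bench import vision
im=vision.camera("side");c=im[60:240,170:400,::-1]; cv2.imwrite("pics/e14.png",cv2.resize(cv2.convertScaleAbs(c,alpha=1.7,beta=10),None,fx=3.2,fy=3.2,interpolation=cv2.INTER_CUBIC))
E
```

```text
t 29.45 tcp [546.9 174.7  33.6] rot [-1.7993e+02 -8.0000e-02 -8.7700e+00] F [-0.8 -0.6 -3.6] grip 33.4
to [545.5 176.2  13. ] tool shift [-1.6 -1.2 20.6]
turn [-0.001 -0.001 -0.006]
```

View pics/e14.png

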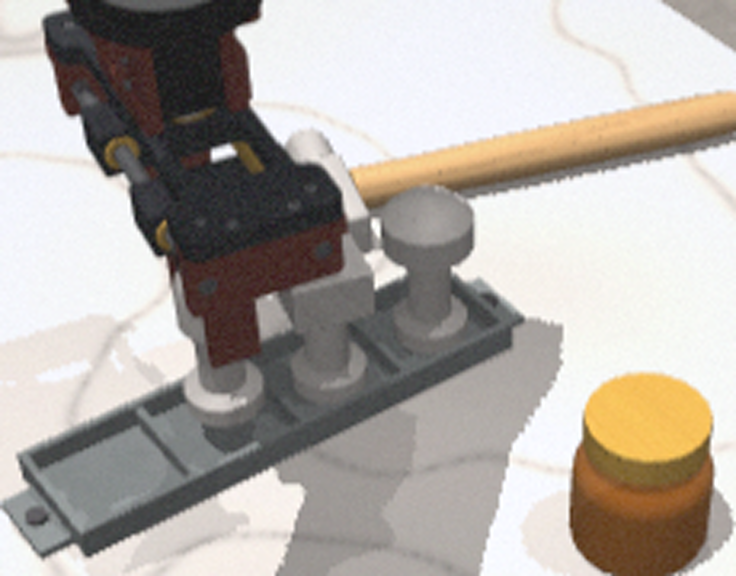

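>>> servo_tool(
  increments=[-2.5,-1,12,0,0,0,-1,0,0,0,0,0,0,-1,-1,0,6,0,0,0,-1],
)

```text
clock: 29.8
tcp_pos: [546.3, 177.5, 17.7]
tcp_rot: [-179.8, -0.4, -8.8]
contact_force: [-0.5, -0.6, -4.4]
grip_width: 33.0
```

>>> servo_tool(
  increments=[-1,0,3,0,-0.004,0,-1],
)

```text
clock: 29.9
tcp_pos: [544.6, 177.6, 14.0]
tcp_rot: [-179.8, -0.1, -8.8]
contact_force: [-0.2, 1.1, -3.6]
grip_width: 33.0
```

>>> servo_tool(
  increments=[0,0,3,0,0,0,-1],
)

```text
clock: 30.0
tcp_pos: [545.4, 178.4, 12.3]
tcp_rot: [-179.7, -0.2, -8.7]
contact_force: [-8.5, -2.1, 35.1]
grip_width: 33.4
```

>>> servo_tool(
  increments=[-0.5,0,2,0,0,0,-1],
)

```text
clock: 30.1
tcp_pos: [545.5, 178.5, 12.3]
tcp_rot: [-179.8, -0.2, -8.7]
contact_force: [-8.7, -4.9, 25.4]
grip_width: 33.0
```

On the floor at z=12.3 (12.7 expected). Releasing.

>>> servo_tool(
  increments=[0,0,0,0,0,0,-1,0,0,0,0,0,0,1,0,0,0,0,0,0,1,0,0,0,0,0,0,1,0,0,0,0,0,0,1],
)

```text
clock: 30.6
tcp_pos: [547.5, 179.4, 14.0]
tcp_rot: [-179.6, -0.5, -8.7]
contact_force: [0.7, -1.0, -0.5]
grip_width: 61.6
```

>>> servo_tool(
  increments=[0,0,-10,0,0,0,1,0,0,-20,0,0,0,1,0,0,-30,0,0,0,1,0,0,-30,0,0,0,1,0,0,-30,0,0,0,1,0,0,0,0,0,0,1],
)

```text
clock: 31.2
tcp_pos: [545.8, 179.1, 140.4]
tcp_rot: [-179.6, -0.3, -8.7]
contact_force: [-0.5, 0.5, -0.1]
grip_width: 87.8
```

```bash
python3 - <<'E'
from h import *
delta((618,-197,125),);tilt(-8.4)
from bench import vision
im=vision.camera("side");cv2.imwrite("pics/side15.png",im[:,:,::-1])
E
```

```text
t 31.2 tcp [545.8 179.1 140.4] rot [-179.64   -0.35   -8.7 ] F [-0.5  0.5 -0.1] grip 87.8
to [ 618. -197.  125.] tool shift [128.1 360.9  13.9]
turn [-0.006 -0.006 -0.005]
```

View pics/side15.png

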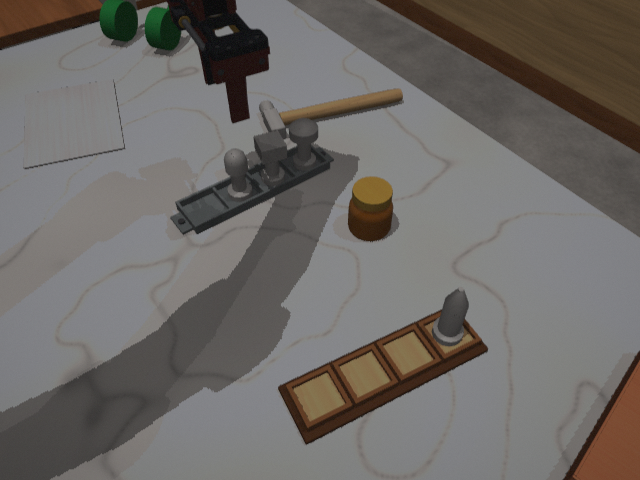

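The dome stands at side (238,190). Moving to the cone.

>>> servo_tool(
  increments=[7,18,0,-0.006,-0.006,0.005,1,13,33,0,0,0,0,1,13,33,0,0,0,0,1,13,33,0,0,0,0,1,13,33,0,0,0,0,1,13,33,0,0,0,0,1,13,33,0,0,0,0,1,13,33,0,0,0,0,1,13,33,0,0,0,0,1,13,33,0,0,0,0,1,13,33,0,0,0,0,1,0,0,0,0,0,0,1],
)

```text
clock: 32.45
tcp_pos: [615.9, -219.9, 123.1]
tcp_rot: [179.3, 1.7, -9.4]
contact_force: [-0.6, -1.5, 0.7]
grip_width: 88.0
```

```bash
python3 - <<'E'
from h import *
delta((618,-197,110),);tilt(-8.4)
E
```

```text
t 32.45 tcp [ 615.9 -219.9  123.1] rot [179.3    1.73  -9.41] F [-0.6 -1.5  0.7] grip 88.0
to [ 618. -197.  110.] tool shift [ -1.3 -23.1  12.9]
turn [ 0.012  0.03  -0.017]
```

>>> servo_tool(
  increments=[-1.5,-23,5,0.012,0.03,-0.017,1,0,0,0,0,0,0,1,0,0,20,0,0,0,1,0,0,0,0,0,0,1],
)

```text
clock: 32.85
tcp_pos: [612.9, -203.3, 92.7]
tcp_rot: [179.9, 0.6, -8.8]
contact_force: [-0.8, 0.1, -0.3]
grip_width: 87.6
```

```bash
python3 - <<'E'
from h import *
delta((618,-197,70),);tilt(-8.4)
E
```

```text
t 32.85 tcp [ 612.9 -203.3   92.7] rot [179.89   0.57  -8.8 ] F [-0.8  0.1 -0.3] grip 87.6
to [ 618. -197.   70.] tool shift [ 4.3 -7.  22.6]
turn [ 0.002  0.01  -0.007]
```

>>> servo_tool(
  increments=[4,-7,20,0.002,0.01,-0.007,1,0,0,0,0,0,0,1,0,0,20,0,0,0,1,0,0,0,0,0,0,1],
)

```text
clock: 33.25
tcp_pos: [617.8, -200.2, 54.6]
tcp_rot: [179.8, 0.1, -8.5]
contact_force: [-0.3, 0.4, -0.1]
grip_width: 87.7
```

```bash
python3 - <<'E'
from h import *
delta((618,-197,12),);tilt(-8.4)
E
```

```text
t 33.25 tcp [ 617.8 -200.2   54.6] rot [ 1.7985e+02  8.0000e-02 -8.4700e+00] F [-0.3  0.4 -0.1] grip 87.7
to [ 618. -197.   12.] tool shift [-0.2 -3.3 42.6]
turn [ 0.003  0.001 -0.001]
```

>>> servo_tool(
  increments=[-1,-3,20,0.003,0,0,1,0,0,0,0,0,0,1,-1,0,20,0,0,0,1,0,0,0,0,0,0,1],
)

```text
clock: 33.65
tcp_pos: [619.5, -200.2, 21.5]
tcp_rot: [179.9, -0.2, -8.6]
contact_force: [-0.7, -0.4, -0.7]
grip_width: 87.7
```

```bash
python3 - <<'E'
from h import *
delta((618,-197,12),);tilt(-8.4)
E
```

```text
t 33.65 tcp [ 619.5 -200.2   21.5] rot [179.87  -0.25  -8.56] F [-0.7 -0.4 -0.7] grip 87.7
to [ 618. -197.   12.] tool shift [-2.  -3.   9.5]
turn [ 0.002 -0.004 -0.003]
```

>>> servo_tool(
  increments=[-2,-3,10,0,-0.004,0,1,0,0,0,0,0,0,1,-2,0,3,0,0,0,1,0,0,0,0,0,0,-1,0,0,0,0,0,0,-1,0,0,0,0,0,0,-1,0,0,0,0,0,0,-1,0,0,0,0,0,0,-1,0,0,0,0,0,0,-1,0,0,0,0,0,0,-1,0,0,0,0,0,0,-1,0,0,0,0,0,0,-1],
)

```text
clock: 34.85
tcp_pos: [619.7, -197.3, 14.3]
tcp_rot: [179.8, -0.4, -8.6]
contact_force: [0.0, -0.6, -2.1]
grip_width: 27.4
```

>>> servo_tool(
  increments=[0,0,0,0,0,0,-1,0,0,0,0,0,0,-1,0,0,0,0,0,0,-1],
)

```text
clock: 35.15
tcp_pos: [619.7, -197.3, 14.3]
tcp_rot: [179.8, -0.4, -8.6]
contact_force: [0.1, 0.6, 0.1]
grip_width: 27.5
```

>>> servo_tool(
  increments=[0,0,0,0,0,0,-1],
)

```text
clock: 35.25
tcp_pos: [619.7, -197.3, 14.2]
tcp_rot: [179.8, -0.4, -8.6]
contact_force: [0.4, 1.1, 0.3]
grip_width: 27.3
```

Gripped at 27.4 mm on the 28 mm body. Lifting.

>>> servo_tool(
  increments=[0,0,-5,0,0,0,-1,0,0,-12,0,0,0,-1,0,0,-20,0,0,0,-1,0,0,-25,0,0,0,-1,0,0,-25,0,0,0,-1,0,0,0,0,0,0,-1],
)

```text
clock: 35.85
tcp_pos: [616.0, -196.9, 103.9]
tcp_rot: [179.8, -0.0, -8.6]
contact_force: [1.1, 0.3, -4.0]
grip_width: 27.3
```

```bash
python3 - <<'E'
from h import *
delta((484,176,105),);tilt(-8.4)
from bench import vision
im=vision.camera("side");cv2.imwrite("pics/side16.png",im[:,:,::-1])
E
```

```text
t 35.85 tcp [ 616.  -196.9  103.9] rot [ 1.7984e+02 -2.0000e-02 -8.5900e+00] F [ 1.1  0.3 -4. ] grip 27.3
to [484. 176. 105.] tool shift [-186.2 -349.    -2.2]
turn [ 0.003 -0.    -0.003]
```

View pics/side16.png

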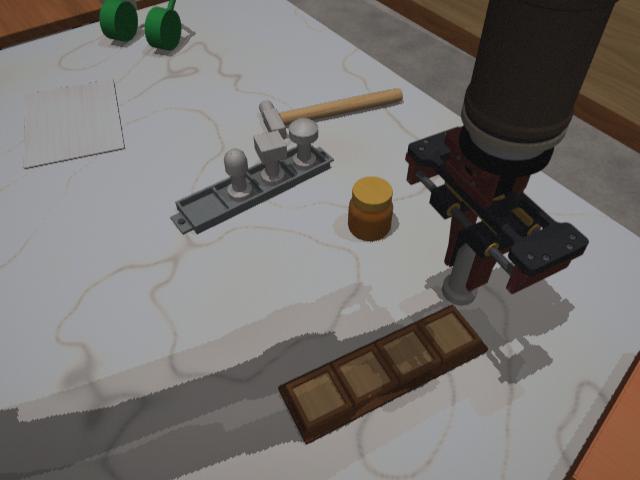

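>>> servo_tool(
  increments=[-9,-16,-2,0,0,0,-1,-17,-32,-1,0,0,0,-1,-17,-32,-1,0,0,0,-1,-17,-32,-1,0,0,0,-1,-17,-32,-1,0,0,0,-1,-17,-32,-1,0,0,0,-1,-17,-32,-1,0,0,0,-1,-17,-32,-1,0,0,0,-1,-17,-32,-1,0,0,0,-1,-17,-32,-1,0,0,0,-1,-17,-32,-1,0,0,0,-1,0,0,0,0,0,0,-1],
)

```text
clock: 37.1
tcp_pos: [465.0, 180.8, 99.2]
tcp_rot: [179.6, 1.6, -8.4]
contact_force: [-0.5, -1.3, -4.1]
grip_width: 27.5
```

```bash
python3 - <<'E'
from h import *
delta((484,176,100),);tilt(-8.4)
E
```

```text
t 37.1 tcp [465.  180.8  99.2] rot [179.64   1.56  -8.41] F [-0.5 -1.3 -4.1] grip 27.5
to [484. 176. 100.] tool shift [19.5  1.9 -1.3]
turn [ 0.006  0.027 -0.   ]
```

>>> servo_tool(
  increments=[19,1,0,0.006,0.027,0,-1,0,0,0,0,0,0,-1,0,0,20,0,0,0,-1,0,0,0,0,0,0,-1,0,0,20,0,0,0,-1,0,0,0,0,0,0,-1],
)

```text
clock: 37.7
tcp_pos: [482.4, 173.8, 55.6]
tcp_rot: [179.8, 0.2, -8.5]
contact_force: [-0.6, 0.1, -5.1]
grip_width: 27.2
```

```bash
python3 - <<'E'
from h import *
delta((484,176,35),);tilt(-8.4)
E
```

```text
t 37.7 tcp [482.4 173.8  55.6] rot [ 1.798e+02  1.500e-01 -8.490e+00] F [-0.6  0.1 -5.1] grip 27.2
to [484. 176.  35.] tool shift [ 1.3 -2.5 20.6]
turn [ 0.004  0.003 -0.002]
```

>>> servo_tool(
  increments=[1,-2.5,15,0.004,0.003,0,-1,0,0,0,0,0,0,-1,-1,0,15,0,0,0,-1,0,0,0,0,0,0,-1],
)

```text
clock: 38.1
tcp_pos: [485.2, 174.8, 29.2]
tcp_rot: [-179.9, -0.2, -8.7]
contact_force: [-0.8, 0.4, -4.0]
grip_width: 27.7
```

```bash
python3 - <<'E'
from h import *
delta((484,176,4),);tilt(-8.4)
from bench import vision
im=vision.camera("side");c=im[60:240,150:380,::-1]; cv2.imwrite("pics/e17.png",cv2.resize(cv2.convertScaleAbs(c,alpha=1.7,beta=10),None,fx=3.2,fy=3.2,interpolation=cv2.INTER_CUBIC))
E
```

```text
t 38.1 tcp [485.2 174.8  29.2] rot [-1.7994e+02 -1.6000e-01 -8.7200e+00] F [-0.8  0.4 -4. ] grip 27.7
to [484. 176.   4.] tool shift [-1.4 -1.  25.2]
turn [-0.001 -0.003 -0.006]
```

View pics/e17.png

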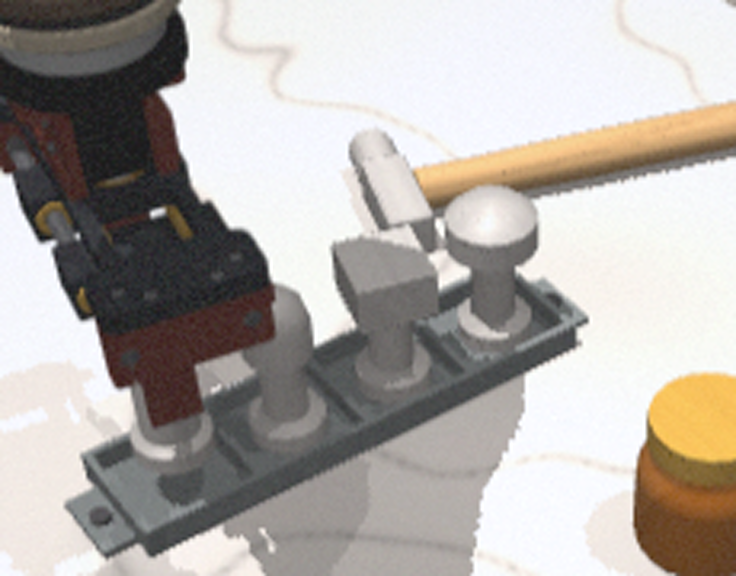

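The cone is above the nearest compartment. The other three stand upright in their places. Lowering.

>>> servo_tool(
  increments=[-2,-1,12,0,0,0,-1,0,0,0,0,0,0,-1,-1.5,0,10,0,0,0,-1],
)

```text
clock: 38.45
tcp_pos: [486.3, 178.0, 11.1]
tcp_rot: [-179.7, -0.6, -8.8]
contact_force: [0.3, 0.1, -4.1]
grip_width: 27.6
```

>>> servo_tool(
  increments=[-1,0,3,0,-0.003,0,-1],
)

```text
clock: 38.55
tcp_pos: [484.4, 177.9, 7.1]
tcp_rot: [-179.7, -0.4, -8.8]
contact_force: [-0.7, 0.1, -4.1]
grip_width: 27.6
```

>>> servo_tool(
  increments=[0,0.5,3,-0.003,-0.004,0,-1],
)

```text
clock: 38.65
tcp_pos: [484.3, 177.6, 4.0]
tcp_rot: [-179.9, -0.1, -8.7]
contact_force: [-3.8, 6.2, 22.8]
grip_width: 27.2
```

>>> servo_tool(
  increments=[-0.5,0.5,3,0,0,0,-1],
)

```text
clock: 38.75
tcp_pos: [484.9, 178.4, 3.3]
tcp_rot: [-179.8, -0.2, -8.7]
contact_force: [-11.7, -5.1, 44.9]
grip_width: 28.0
```

On the floor at z≈4 (4.2 expected). Releasing.

>>> servo_tool(
  increments=[0,0,0,0,0,0,-1,0,0,0,0,0,0,1,0,0,0,0,0,0,1,0,0,0,0,0,0,1,0,0,0,0,0,0,1,0,0,0,0,0,0,1],
)

```text
clock: 39.35
tcp_pos: [486.9, 179.4, 4.7]
tcp_rot: [-179.7, -0.4, -8.7]
contact_force: [-0.8, -0.2, -0.0]
grip_width: 63.8
```

>>> servo_tool(
  increments=[0,0,-10,0,0,0,1,0,0,-20,0,0,0,1,0,0,-30,0,0,0,1,0,0,-30,0,0,0,1,0,0,-30,0,0,0,1,0,0,-20,0,0,0,1],
)

```text
clock: 39.95
tcp_pos: [483.2, 178.1, 149.5]
tcp_rot: [-179.9, -0.0, -8.7]
contact_force: [0.4, 0.5, -0.1]
grip_width: 87.9
```

>>> servo_tool(
  increments=[-5,30,0,0,0,0,1,-5,35,0,0,0,0,1,-5,35,0,0,0,0,1,-5,35,0,0,0,0,1,-5,35,0,0,0,0,1,-5,35,0,0,0,0,1,-5,35,0,0,0,0,1,-5,35,0,0,0,0,1,-5,35,0,0,0,0,1,-5,35,0,0,0,0,1,-5,35,0,0,0,0,1,0,0,0,0,0,0,1],
)

```text
clock: 41.15
tcp_pos: [371.0, -199.6, 159.6]
tcp_rot: [-179.5, -1.1, -8.4]
contact_force: [0.4, -0.0, 0.4]
grip_width: 88.0
```

```bash
python3 - <<'E'
from h import *
from bench import vision
for n in("top","side"):
    im=vision.camera(n)[:,:,::-1];cv2.imwrite(f"pics/{n}20.png",im)
    c=im[130:330,170:350] if n=="top" else im[90:250,160:410]
    cv2.imwrite(f"pics/{n}20z.png",cv2.resize(cv2.convertScaleAbs(c,alpha=1.6,beta=5),None,fx=3,fy=3,interpolation=cv2.INTER_CUBIC))
E
```

```text
(no output)
```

View pics/top20z.png

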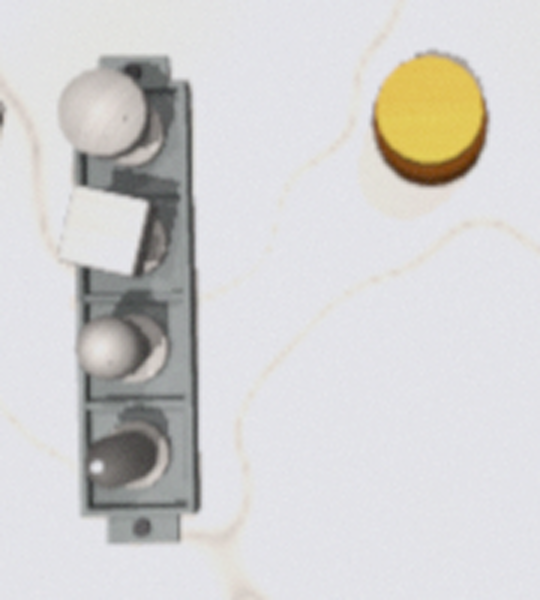

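View pics/side20z.png

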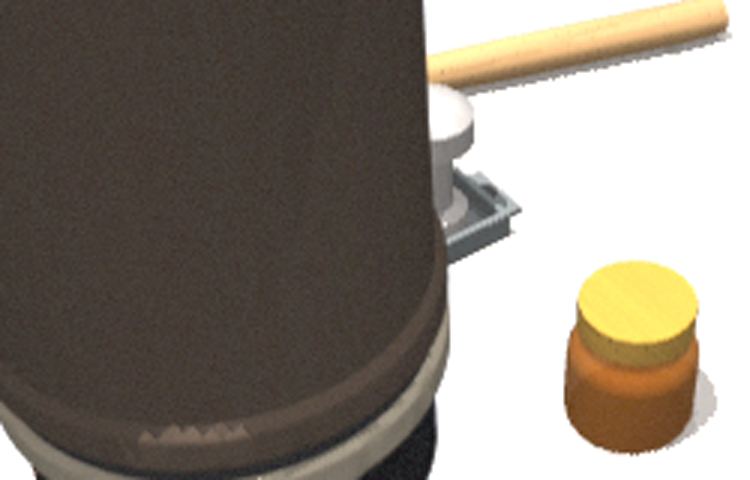

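The top view shows all four heads in the compartments. I'll measure their tops against the compartment centres and check the jar.

```bash
python3 - <<'E'
from h import *
np.set_printoptions(precision=1,suppress=True)
def B(u,v): return ((u+.5)/3-.5+170,(v+.5)/3-.5+130)
c=np.array([573.5,176.5]);a=np.radians(.3);R=np.array([[np.cos(a),np.sin(a)],[-np.sin(a),np.cos(a)]])
for n,q,z,x in(("mush",(102,112),74,90),("sq",(105,231),80,30),("dome",(109,347),72,-30),("cone",(97,466),96,-90)):
    p=onz("top",*B(*q),z); r=R@(p[:2]-c); print(n,p,"rack",r,"err",r-[x,0])
# feet tops z=14
for n,q,x in(("mush",(135,133),90),("dome",(136,346),-30),("cone",(139,452),-90)):
    p=onz("top",*B(*q),14);print("foot",n,R@(p[:2]-c)-[x,0])
print("jar",onz("top",*B(430,109),75))
E
```

```text
mush [667.3 178.3  74. ] rack [93.9  1.4] err [3.9 1.4]
sq [604.6 176.2  80. ] rack [31.1 -0.5] err [ 1.1 -0.5]
dome [545.  176.9  72. ] rack [-28.5   0.6] err [1.5 0.6]
cone [485.3 177.8  96. ] rack [-88.2   1.8] err [1.8 1.8]
foot mush [ 2.8 -2.1]
foot dome [ 2.4 -0.2]
foot cone [ 2.9 -0.7]
jar [665.    7.6  75. ]
```

All four are within about 4 mm of the compartment centres (limit 13 mm). The foot and top positions agree, so they are upright, and the jar hasn't moved. Handing in.

```bash
python3 -c "
from bench import bot
print(bot.finish_job())"
```

```text
the job is handed in; nothing more can be done
None
```

I moved all four heads into the rack in reverse order and handed the job in at about 41 s. No verdict was reported. From farthest to nearest the rack now holds mushroom, square, dome, cone. I lowered each head until the force showed its foot on the rack floor, then released it.

**Last checks (top view):**

| Head | Offset from its compartment centre, x / y (mm) |
|---|---|
| Mushroom | 3.9 / 1.4 |
| Square | 1.1 / -0.5 |
| Dome | 1.5 / 0.6 |
| Cone | 1.8 / 1.8 |

- **Placement:** all are well inside the 13 mm limit. For mushroom, dome and cone, the foot and top positions agree to within about 4 mm, so those three stand upright. I did not measure the square's foot; it looks upright.
- **Jar:** it measured (665.0, 7.6), against (665.5, 7.8) at the start.

**What disagreed or failed:**
- **TCP height:** the fingertips looked about 36 mm higher in the side view than the reported TCP. Because of that, my first attempt on the mushroom closed above its head without disturbing it. I then lowered the grasp heights to match and placed each head relative to where I had gripped it. The floor contacts came within 1 mm of what this predicted.
- **Moves:** runs of several rows drifted by a few mm to a few cm, so I corrected them step by step.
- **Final side view:** the arm hid everything but the mushroom and the jar, so the last check of the other three heads rests on the top view.

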